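# Nudge the drilling template onto its locating pins

### The arm

A 6-joint arm with a two-finger parallel gripper is mounted at the origin on the work surface. World frame = base frame: x ahead of the robot, y to its left, z up, the work surface at z = 0. Lengths are in mm, angles in rad, forces in N, time in s.
With the tool pointing down it reaches from about 300 to 775 mm from the base axis. Payload 14.6 kg.
Tool frame: the origin (TCP) lies midway between the tips of the shut fingers; the grasp point (between the pads) lies 19 mm behind it (manip.grip_depth is the distance from the TCP to the grasp point, in mm); x points along the fingers, y is the direction in which the jaws open and shut, and the axes are right-handed (so a half turn about x gives the same grasp; the last joint's range is limited). The gripper opens to 94 mm and grips with 3 to 60 N. Pads are 16 mm wide; open, the fingers measure 119 mm over their backs; the gripper's body (75 mm by 177 mm) begins 78 mm behind the grasp point.
Start: joints at [1.188, 0.3, 1.521, -0, 1.321, -0.067], TCP at [170.814, 522.792, 182.246] pointing down, gripper open.
Joint ranges: [-3.03, 3.03], [-0.79, 2.21], [0.23, 2.52], [-1.04, 4.18], [0, 3.07], [-2.55, 2.55]. Speed limits (rad/s): [2.22, 2.22, 2.57, 3.14, 3.14, 3.14].

### API

Orientations are given as [roll, pitch, yaw] about the fixed x, y, z axes, in that order (R = Rz(yaw) Ry(pitch) Rx(roll)).
In Python, from cell import readout, cams, ticket, manip gives the robot as it stands. The module is installed in compiled form; this text tells all that it offers.
- The arm moves only by the tool apply_moves, never from a script. Its argument "plan" is one flat list of numbers, 7 for each row, row after row: the turn, a rotation vector about the tool's x, y, z in rad, then the shift along the tool's x, y, z in m, then the opening in per cent of the stroke, from 0 (shut) to 100 (fully open). In form: [wx, wy, wz, x, y, z, fingers, wx, wy, wz, x, y, z, fingers, ...]. A call has 1 to 5 rows; each row shifts and turns the commanded pose from where the row before left it, along the tool's axes as they then stand; what a row does not reach is not made up. A row lasts 1/8 s, in which the tool goes at most 62.5 mm and 10.7 degrees, less where a joint would pass 70% of its speed; a pose out of reach is approached as far as the arm can. A call with a gripper value outside its range is refused whole. The fingers move at their own pace and stop on an object; "force" is the grip in N (left out, the last holds). Time passes only in rows, so rows that do not move let the fingers close. It gives the time, the measured TCP pose, the force and the opening at its end, in the units of the state.
- readout.read_state(): the state, without advancing time (a new reading comes with each control period).
- cams.camera(name): name is "scene" or "top" or "wrist"; returns a dict with "image" (480x640x3 uint8, red, green, blue), "fovy" (degrees; the focal length in pixels is half the picture's height over the tangent of half this angle, whatever the lens; pixels are square), "cx", "cy" (the principal point, pixels), "position" and "orientation" of the camera in the world; the wrist camera has in their place "T_tool_cam" (4x4, takes a point from camera to tool coordinates, whose origin is the TCP and whose axes are the tool frame's). Camera axes: x right, y down, z forward; pixel columns grow to the right and rows downward; lengths in mm; the calibration is good to about 2 mm. A picture is of the moment at which its call begins: read the wrist's pose just before it. There is no depth.
- ticket.sign_off(): hands the job in, once; it reports no verdict.
The state is a dict: "clock": time; "joints": joint angles; "qd": joint speeds; "effort": joint torques, N m; "eef_pos": TCP position; "eef_rot": TCP orientation; "wrist_force": force on the tool from outside, world axes, zero at the start; "moment": the same for the moment, N m; "finger_gap": finger opening in mm.
Only numpy, scipy, OpenCV 4.12 (cv2) and the standard library are available. Lean on these libraries where they do the work, as an engineer would, in place of code of your own. Each camera call takes 0.05 s, during which the arm holds its last target.

### The job

The aluminium drilling template has been laid askew on its wooden jig board, so it is riding on the tops of the two locating pins. With the fingertips, gently nudge it sideways until both of its small holes drop over the pins and it lies flat on the board, then take the hand away. Only push it, do not lift it off the jig, and leave the other things on the bench where they are.

Things in the scene. Friction and masses are not known exactly. Their poses are not given: they have to be found in the camera images.
- jig_board: Wooden base board, 240 (its x) x 290 (y) x 18 mm, fixed to the bench. Origin at the centre of its underside, on the bench; x along the short side, away from the robot at yaw 0, z up. Its top carries two steel locating pins, 38 mm to +x of its centre and 75 mm to either side. A round pale blank (110 mm, pencilled centre cross) is let in flush at its centre.
- template: Loose aluminium plate, 170 (its x) x 200 (y) x 8 mm, about 0.65 kg. Origin at the centre of its underside; seated, its axes and centre match the board's. Window of 60 mm at its centre. At the start it is 16 to 26 mm too far to the board's -x, up to 35 mm off sideways, turned up to 0.12 rad: it rides on the pin tops, its -x edge down on the board (3 degrees of tilt).
- hole_left (a point): Centre of the template's round through hole (12 mm) on its +y side, at the plate's underside: 38 mm to +x of the plate's centre and 75 mm to +y. The plate slides when its edges are pushed; a pin tip within about 3 mm of a hole's centre slips into it under the plate's own weight.
- hole_right (a point): Centre of the like hole on the template's -y side, at the plate's underside.
- pin_left (a point): Foot of the board's +y pin, on its axis at the board's top surface (18 mm above the bench). The pin is 10 mm in diameter and 8 mm high, bullet-nosed: full width at its foot, narrowing above 2 mm to a rounded tip about 5 mm across; a flush brass disc of 18 mm surrounds its foot. When seated, hole_left is at this point.
- pin_right (a point): Foot of the like pin on the board's -y side, at the board's top surface. When seated, hole_right is at this point.
- hat_stand: Bystander: a turned wooden hat stand, 280 mm tall, foot 110 mm and cap 118 mm across, standing to the left of the jig. Origin under its foot.
- glue_bottle: Bystander: a white plastic bottle, 60 mm across and 160 mm tall, standing to the right of the jig. Origin under its base.
- mallet: Bystander: a wooden mallet lying to the right, 80 mm high, 285 mm long; head 65 x 120 x 80 mm at its +x end. Origin on the bench under it.
- collet_wrench: Bystander: a flat steel wrench, 200 mm long, lying to the left along its x. Origin on the bench under its middle.

How it is judged (in metres and radians):
At the end, for the whole second after the job is handed in: Both holes are over their pins (each within 2.5 mm of its pin's axis and less than 1.5 mm above the board), the template lies flat (within 0.015 rad of level) and still (horizontal distance between hole_left and pin_left below 0.0025 m and horizontal distance between hole_right and pin_right below 0.0025 m and z of hole_left in the frame of pin_left below 0.0015 m and z of hole_right in the frame of pin_right below 0.0015 m and angle between template's own z axis and vertical below 0.015 rad and linear speed of template below 0.01 m/s); the robot touches nothing.
It fails at once if the template is lifted: its centre rises more than 20 mm above the board's top, or it is tipped by more than 0.2 rad (z of template in the frame of jig_board above 0.038 m or angle between template's own z axis and vertical above 0.2 rad).
It fails at once if the template is forced: the fingers press on it with more than 40 N (contact force between the fingers and template above 40 N).
It fails at once if a bystander is moved by more than 20 mm (distance of any of hat_stand, glue_bottle, mallet, collet_wrench from where it was at the start of the episode above 0.02 m).
It also fails if it takes over 64 s, if anything falls off the work surface, if the arm or the gripper's body presses on something with over 40 N, if the wrist force passes 120 N, or if a joint passes its speed limit or range.

## Working session

There is one attempt and no reset: what is moved stays moved. The work goes in short steps, Python scripts to look and compute and a tool call to move; the robot and the scene stay as the last step left them, time stands still between calls to the robot, and variables do not carry over. Pictures are saved under pics/ and viewed, and the job is handed in when it is done.

Besides the shell and the picture viewer there is one more tool, called after "Emit:" as name(argument=value, ...), one argument or row to a line, values as JSON. apply_moves: Moves the arm, as the interface text tells. Its arguments: {"type":"object","properties":{"plan":{"type":"array","items":{"type":"number"}},"force":{"type":"number"}},"required":["plan"]}

```bash
mkdir -p pics; python3 - <<'E'
from cell import readout, cams
import cv2
print(readout.read_state())
for n in ("scene","top","wrist"):
    c=cams.camera(n); cv2.imwrite(f"pics/{n}0.png",c["image"][:,:,::-1])
    print(n,{k:v for k,v in c.items() if k!="image"})
E
```

```text
{'clock': 0.0, 'joints': array([ 1.18841066e+00,  3.00464239e-01,  1.52160185e+00, -1.15376021e-05,
        1.32068606e+00, -6.65987003e-02]), 'qd': array([-8.19371017e-04,  7.55836531e-04,  5.56978695e-05,  6.47481465e-05,
        1.09015179e-03,  9.59764495e-04]), 'effort': array([ 9.66912557e-04, -5.31803298e+01, -3.52722323e+01,  7.08350586e-02,
        2.44040682e-02, -5.50211814e-05]), 'eef_pos': array([170.70542622, 522.52765097, 181.68132194]), 'eef_rot': array([-1.62775723,  1.56963678, -1.94354133]), 'wrist_force': array([ 0.00053012, -0.13087162,  0.46356682]), 'moment': array([-0.03908038,  0.02082665, -0.03745488]), 'finger_gap': 93.75303721050392}
scene {'fovy': 43.125736728984045, 'cx': 312.97519150820983, 'cy': 237.20586353626263, 'position': array([1820.37553187,  199.21979835, 1286.00810694]), 'orientation': array([-2.30540994, -0.00656297,  1.71775447])}
top {'fovy': 48.425337789423175, 'cx': 317.0960678696818, 'cy': 239.24502771597727, 'position': array([ 204.61704861,   17.62259887, 1461.07293189]), 'orientation': array([-2.93814617, -0.00421906, -1.52066758])}
wrist {'fovy': 69.62153291336853, 'cx': 319.84972536927586, 'cy': 238.04890992496416, 'T_tool_cam': array([[ 2.35395915e-04, -2.34144267e-01,  9.72201834e-01,
        -2.03496053e+02],
       [ 9.99999760e-01, -5.77733321e-04, -3.81267335e-04,
         3.39754591e-01],
       [ 6.50944955e-04,  9.72201691e-01,  2.34144075e-01,
        -6.64067173e+01],
       [ 0.00000000e+00,  0.00000000e+00,  0.00000000e+00,
         1.00000000e+00]])}
```

View pics/scene0.png

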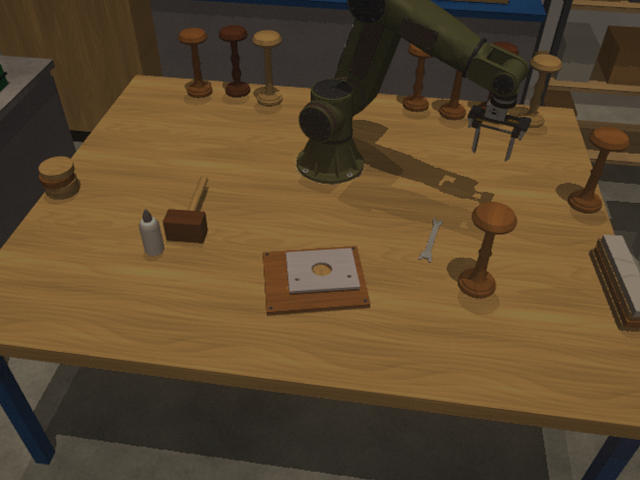

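View pics/top0.png

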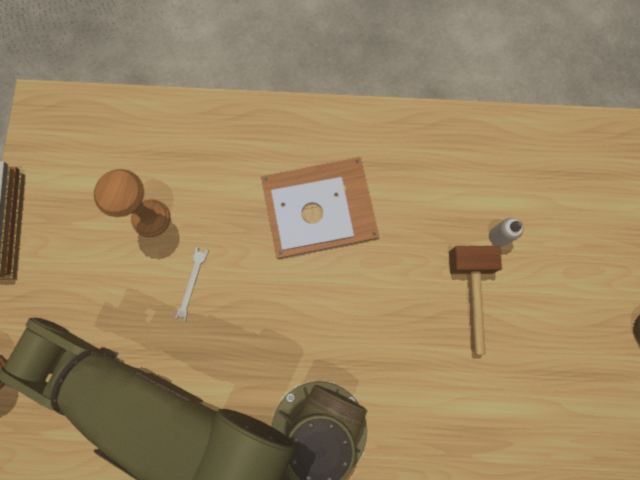

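View pics/wrist0.png

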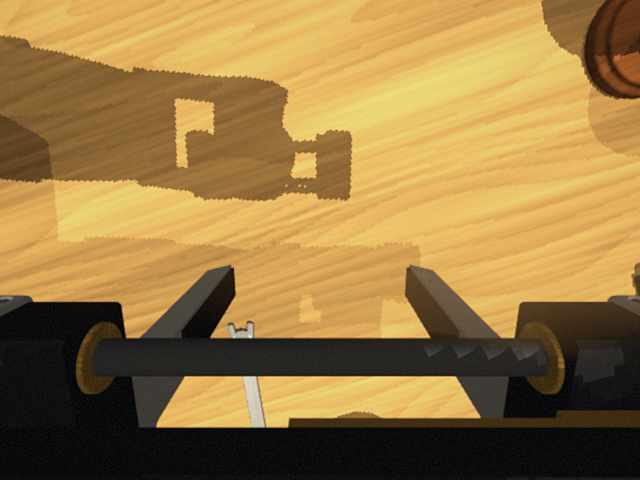

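```bash
cat > h.py <<'E'
import numpy as np, cv2
from scipy.spatial.transform import Rotation as R
from cell import readout, cams
def cam(n):
    s=readout.read_state(); c=cams.camera(n)
    if n=="wrist":
        T=np.eye(4);T[:3,:3]=R.from_euler("xyz",s["eef_rot"]).as_matrix();T[:3,3]=s["eef_pos"]; T=T@c["T_tool_cam"]
    else:
        T=np.eye(4);T[:3,:3]=R.from_euler("xyz",c["orientation"]).as_matrix();T[:3,3]=c["position"]
    f=240/np.tan(np.radians(c["fovy"])/2)
    return c["image"][:,:,::-1].copy(),(T,f,c["cx"],c["cy"])
def ray(m,px,z):
    T,f,cx,cy=m; px=np.atleast_2d(px).astype(float)
    d=np.c_[(px[:,0]-cx)/f,(px[:,1]-cy)/f,np.ones(len(px))]@T[:3,:3].T
    o=T[:3,3]; return o+d*((z-o[2])/d[:,2])[:,None]
def proj(m,P):
    T,f,cx,cy=m; p=(np.atleast_2d(P)-T[:3,3])@T[:3,:3]
    return np.c_[p[:,0]/p[:,2]*f+cx,p[:,1]/p[:,2]*f+cy]
def crop(im,x,y,w,h,k,name):
    cv2.imwrite("pics/"+name,cv2.resize(im[y:y+h,x:x+w],None,fx=k,fy=k,interpolation=cv2.INTER_CUBIC))
E
python3 - <<'E'
from h import *
im,m=cam("top"); crop(im,250,150,140,115,5,"top_c.png")
print(m[0][:3,:3].round(3))
im,m=cam("scene"); crop(im,250,235,130,85,6,"scene_c.png")
E
```

```text
[[ 0.05  -0.978  0.202]
 [-0.999 -0.05   0.006]
 [ 0.004 -0.202 -0.979]]
```

View pics/top_c.png

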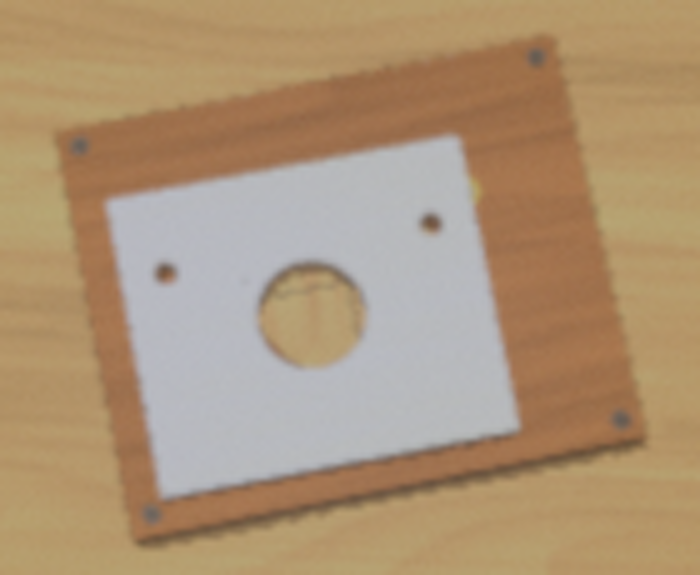

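View pics/scene_c.png

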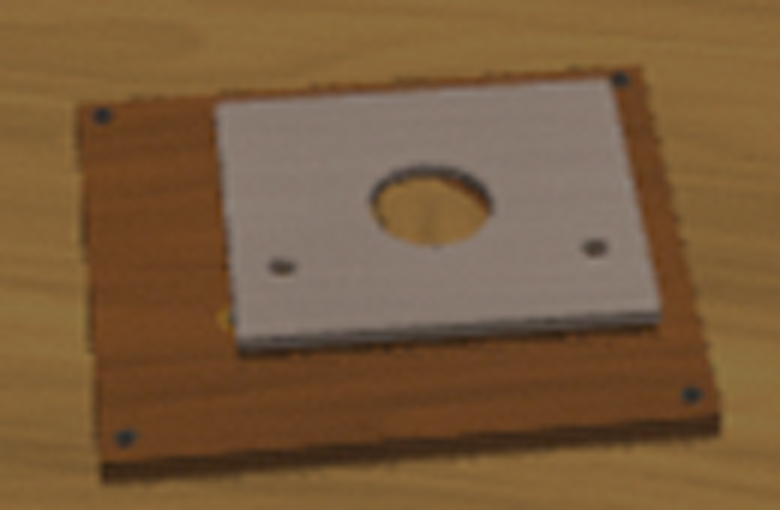

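```bash
cat >> h.py <<'E'
def un(p,x,y,k): return (np.array(p,float)+.5)/k-.5+[x,y]
def fit2(loc,W):
    # world = Rz(yaw) loc + t
    loc=np.array(loc,float);W=W[:,:2];a=loc-loc.mean(0);b=W-W.mean(0)
    yaw=np.arctan2((a[:,0]*b[:,1]-a[:,1]*b[:,0]).sum(),(a*b).sum())
    c,s=np.cos(yaw),np.sin(yaw);M=np.array([[c,-s],[s,c]]);t=W.mean(0)-M@loc.mean(0)
    return yaw,t,(W-(loc@M.T+t)).round(1)
E
python3 - <<'E'
from h import *
im,m=cam("top")
W=ray(m,un([(57,131),(552,37),(643,438),(136,536)],250,150,5),18)
print(W.round(1)); y,t,r=fit2([(120,145),(120,-145),(-120,-145),(-120,145)],W);print("board",y,t,r)
S=ray(m,un([(80,146),(536,57),(621,420),(151,514)],250,150,5),18);print(fit2([(1,1.2),(1,-1.2),(-1,-1.2),(-1,1.2)],S*1),S)
c,s=np.cos(y),np.sin(y)
for ly in(75,-75): print("pin",t+[c*38-s*ly,s*38+c*ly])
# template: tilt: tops at z 26 (-x edge) rising 3deg
px=un([(106,199),(460,135),(520,431),(160,498),(166,273),(431,223),(312,314)],250,150,5)
L=[(85,100),(85,-100),(-85,-100),(-85,100),(38,75),(38,-75),(0,0)]
W=np.array([ray(m,p,26+(l[0]+85)*np.tan(np.radians(3)))[0] for p,l in zip(px,L)])
ty,tt,r=fit2(np.array(L)*[.9986,1],W);print("templ",ty,tt,r)
d=tt-t;print("rel in board",c*d[0]+s*d[1],-s*d[0]+c*d[1],ty-y)
E
```

```text
[[ 677.2  194.1   18. ]
 [ 747.7  -83.8   18. ]
 [ 516.6 -141.9   18. ]
 [ 447.6  134.3   18. ]]
board 0.24840244805826533 [597.28048242  25.68441097] [[-0.7 -1.6]
 [-1.5  1.6]
 [ 0.   2.4]
 [ 2.2 -2.4]]
(np.float64(0.25288232250752896), array([597.66702443,  25.7120115 ]), array([[  70.7,  153.4],
       [ 136.3,  -99.9],
       [ -70.8, -153.8],
       [-136.2,  100.3]])) [[ 669.01515311  180.52083375   18.        ]
 [ 735.2600208   -75.06555865   18.        ]
 [ 526.19450629 -129.50237714   18.        ]
 [ 460.19841754  126.89514801   18.        ]]
pin [615.67494488 107.72491165]
pin [652.55330832 -37.67105222]
templ 0.23912857482488106 [574.55544018  44.40036714] [[ 0.2  0.4]
 [ 0.2 -0.5]
 [-0.4 -0.5]
 [-0.5  0.5]
 [-0.2 -0. ]
 [ 0.5  0.3]
 [ 0.1 -0.1]]
rel in board -17.426103914360613 23.728579022583386 -0.009273873233384272
```

```bash
cat >> h.py <<'E'
BY=0.2515; BT=np.array([597.5,25.7])
def b2w(x,y): c,s=np.cos(BY),np.sin(BY); return BT+[c*x-s*y,s*x+c*y]
def go(bx,by,z,jaw,sgn=1,s=None):
    """remaining move to put TCP at board (bx,by), world z, tool y along board yaw+jaw; in tool axes"""
    s=s or readout.read_state()
    Rc=R.from_euler("xyz",s["eef_rot"]).as_matrix()
    a=BY+jaw; Y=np.array([np.cos(a),np.sin(a),0]);X=np.array([0,0,-1.]);G=np.c_[X,Y,np.cross(X,Y)]
    w=R.from_matrix(Rc.T@G).as_rotvec()
    p=np.r_[b2w(bx,by),z]-s["eef_pos"]
    print("pos",s["eef_pos"].round(1),"tool\n",Rc.round(3),"\nrotvec",w.round(4),"world d",p.round(1),"d in tool now",(Rc.T@p).round(2),"d in goal tool",(G.T@p).round(2),"F",s["wrist_force"].round(1),"t",s["clock"],"j",s["joints"].round(2))
E
python3 - <<'E'
from h import *
go(-17.4,150,180,0); go(-17.4,150,180,np.pi)
im,m=cam("top"); print("hat",ray(m,[(151,218)],0),"wrench",ray(m,[(200,255),(182,316)],0),"mallet",ray(m,[(477,260)],80),"bottle",ray(m,[(497,238)],0))
E
```

```text
pos [170.8 522.7 182. ] tool
 [[-0.     0.311  0.951]
 [-0.     0.951 -0.311]
 [-1.    -0.    -0.   ]] 
rotvec [1.0035e+00 2.0000e-04 3.0000e-04] world d [ 372.5 -356.1   -2. ] d in tool now [   2.13 -222.76  464.69] d in goal tool [  2.05 272.2  437.57] F [ 0.1 -0.  -0.9] t 0.3 j [ 1.19  0.3   1.52 -0.    1.32 -0.07]
pos [170.8 522.7 182. ] tool
 [[-0.     0.311  0.951]
 [-0.     0.951 -0.311]
 [-1.    -0.    -0.   ]] 
rotvec [-2.1381e+00 -4.0000e-04  2.0000e-04] world d [ 372.5 -356.1   -2. ] d in tool now [   2.13 -222.76  464.69] d in goal tool [   2.05 -272.2  -437.57] F [ 0.1 -0.  -0.9] t 0.3 j [ 1.19  0.3   1.52 -0.    1.32 -0.07]
hat [[543.11736154 496.51936862   0.        ]] wrench [[444.80480573 348.93983493   0.        ]
 [275.03039161 381.8067286    0.        ]] mallet [[ 455.31438854 -395.83955037   80.        ]] bottle [[ 535.21128651 -476.45388213    0.        ]]
```

Emit:
apply_moves(
  plan=[0,0,0,0,-0.024,0.05,100,0,0,0,0,-0.024,0.05,100,0,0,0,0,-0.024,0.05,100,0,0,0,0,-0.024,0.05,100,0,0,0,0,-0.024,0.05,100],
)

```text
clock: 0.98
eef_pos: [372.3, 329.7, 182.4]
eef_rot: [0.999, 1.57, 0.684]
wrist_force: [1.2, 0.5, 0.2]
finger_gap: 94.2
```

Emit:
apply_moves(
  plan=[0,0,0,0,-0.024,0.05,100,0,0,0,0,-0.024,0.05,100,0,0,0,0,-0.024,0.05,100,0,0,0,0,-0.024,0.05,100,0.1,0,0,0,0,0,100],
)

```text
clock: 1.6
eef_pos: [533.3, 175.1, 181.7]
eef_rot: [-1.939, 1.57, -2.36]
wrist_force: [0.0, 1.2, -1.1]
finger_gap: 94.3
```

Emit:
apply_moves(
  plan=[0.18,0,0,0,0,0,100,0.18,0,0,0,0,0,100,0.18,0,0,0,0,0,100,0.18,0,0,0,0,0,100,0.18,0,0,0,0,0,100],
)

```text
clock: 2.22
eef_pos: [531.4, 177.7, 182.2]
eef_rot: [-1.501, 1.571, -2.823]
wrist_force: [0.7, 0.1, -0.3]
finger_gap: 93.8
```

```bash
python3 - <<'E'
from h import *
go(-17.4,142,60,0)
im,m=cam("wrist"); cv2.imwrite("pics/w1.png",im)
E
```

```text
pos [531.4 177.7 182.2] tool
 [[-0.     0.969  0.247]
 [-0.     0.247 -0.969]
 [-1.    -0.     0.   ]] 
rotvec [-0.0024  0.      0.0001] world d [  13.9  -18.8 -122.2] d in tool now [122.19   8.81  21.66] d in goal tool [122.19   8.74  21.68] F [ 0.7  0.1 -0.3] t 2.225 j [ 0.26  0.32  1.49 -0.    1.33  0.01]
```

View pics/w1.png

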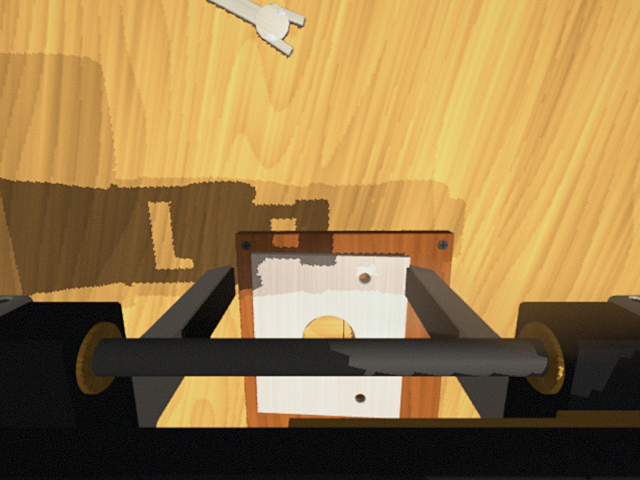

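Emit:
apply_moves(
  plan=[0,0,0,0.04,0.0087,0.0,100,0,0,0,0.04,0,0.0217,100,0,0,0,0.02,0,0,100,0,0,0,0.02,0,0,100,0,0,0,0,0,0,100],
)

```text
clock: 2.9
eef_pos: [544.6, 158.7, 61.1]
eef_rot: [-1.596, 1.568, -2.909]
wrist_force: [0.2, -0.8, 0.5]
finger_gap: 94.1
```

```bash
python3 - <<'E'
from h import *
go(-17.4,142,21,0)
im,m=cam("wrist"); cv2.imwrite("pics/w2.png",im)
im,m=cam("scene"); crop(im,230,215,170,115,4.5,"s2.png")
E
```

```text
pos [544.6 158.7  61.1] tool
 [[-0.003  0.967  0.254]
 [-0.001  0.254 -0.967]
 [-1.    -0.003 -0.   ]] 
rotvec [ 0.0058 -0.0001  0.0026] world d [  0.7   0.2 -40.1] d in tool now [ 4.009e+01  8.000e-01 -4.000e-02] d in goal tool [ 4.009e+01  7.000e-01 -4.000e-02] F [ 0.2 -0.8  0.5] t 2.9 j [ 0.22  0.47  1.59 -0.    1.09 -0.04]
```

View pics/w2.png

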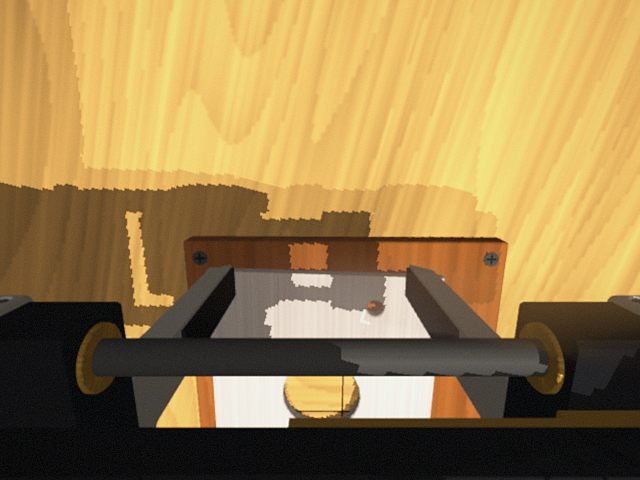

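View pics/s2.png

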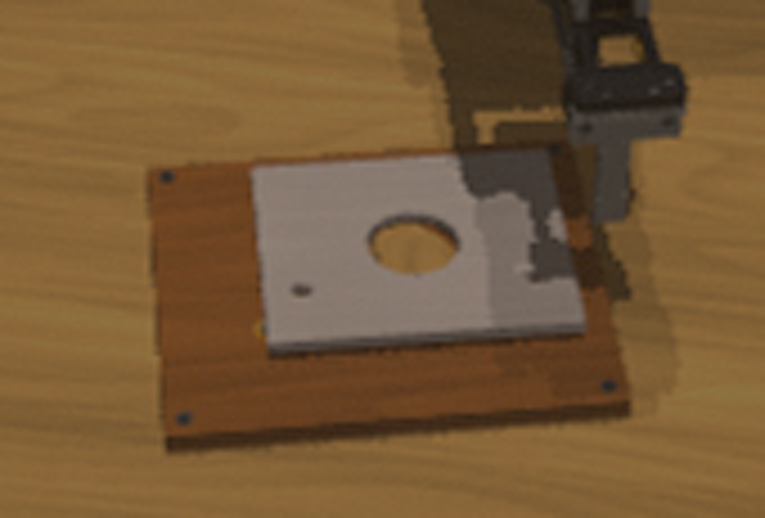

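Emit:
apply_moves(
  plan=[0,0,0,0.014,0.0,0.0,100,0,0,0,0.012,0,0,100,0,0,0,0.008,0,0,100,0,0,0,0.005,0,0,100,0,0,0,0,0,0,100],
)

```text
clock: 3.62
eef_pos: [545.3, 158.9, 22.9]
eef_rot: [-1.652, 1.57, -2.968]
wrist_force: [-0.2, 0.1, -0.3]
finger_gap: 93.8
```

```bash
python3 - <<'E'
from h import *
go(-17.4,134,21,0)
E
```

```text
pos [545.3 158.9  22.9] tool
 [[-0.     0.968  0.252]
 [-0.     0.252 -0.968]
 [-1.    -0.001 -0.   ]] 
rotvec [ 0.0035 -0.      0.0005] world d [ 2.  -7.7 -1.9] d in tool now [1.94 0.03 7.99] d in goal tool [1.94 0.06 7.99] F [-0.2  0.1 -0.3] t 3.625 j [ 0.22  0.52  1.61  0.    1.01 -0.04]
```

Emit:
apply_moves(
  plan=[0,0,0,0.0012,0,0.003,100,0,0,0,0,0,0.003,100,0,0,0,0,0,0.003,100,0,0,0,0,0,0.002,100,0,0,0,0,0,0.002,100],
)

```text
clock: 4.25
eef_pos: [548.7, 146.2, 22.1]
eef_rot: [1.586, 1.571, 0.271]
wrist_force: [0.1, 0.0, -0.2]
finger_gap: 93.8
```

Emit:
apply_moves(
  plan=[0,0,0,0,0,0.002,100,0,0,0,0,0,0.002,100,0,0,0,0,0,0.002,100,0,0,0,0,0,0.002,100,0,0,0,0,0,0,100],
)

```text
clock: 4.88
eef_pos: [550.7, 138.4, 22.1]
eef_rot: [1.244, 1.571, -0.072]
wrist_force: [1.1, 0.7, 0.1]
finger_gap: 93.9
```

```bash
python3 - <<'E'
from h import *
go(-17.4,108,21,0)
im,m=cam("top"); crop(im,250,150,140,115,5,"t3.png")
E
```

```text
pos [550.7 138.4  22.1] tool
 [[ 0.     0.968  0.252]
 [-0.     0.252 -0.968]
 [-1.     0.     0.   ]] 
rotvec [ 0.0033  0.     -0.0001] world d [  3.  -12.5  -1.1] d in tool now [ 1.06 -0.22 12.84] d in goal tool [ 1.06 -0.17 12.84] F [1.1 0.7 0.1] t 4.875 j [ 0.18  0.52  1.62 -0.    1.01 -0.07]
```

View pics/t3.png

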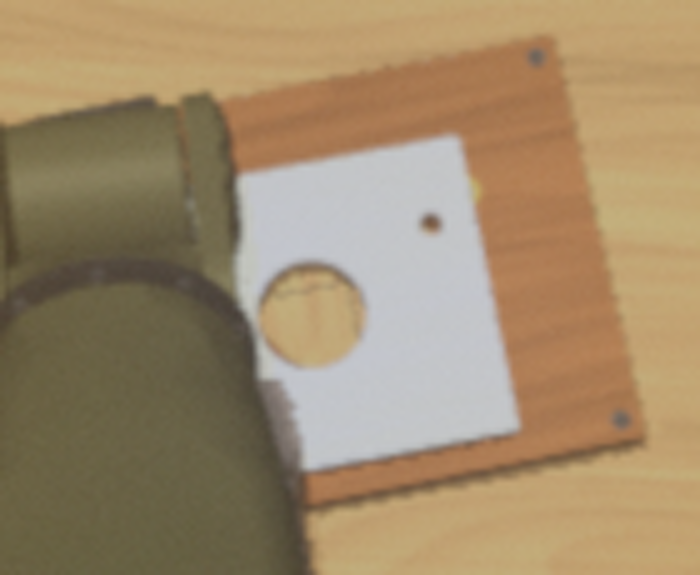

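```bash
python3 - <<'E'
from h import *
im,m=cam("scene"); crop(im,250,225,130,95,6,"s3.png"); 
im,m=cam("wrist"); crop(im,120,180,400,240,2,"w3.png")
E
```

```text
(no output)
```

View pics/s3.png

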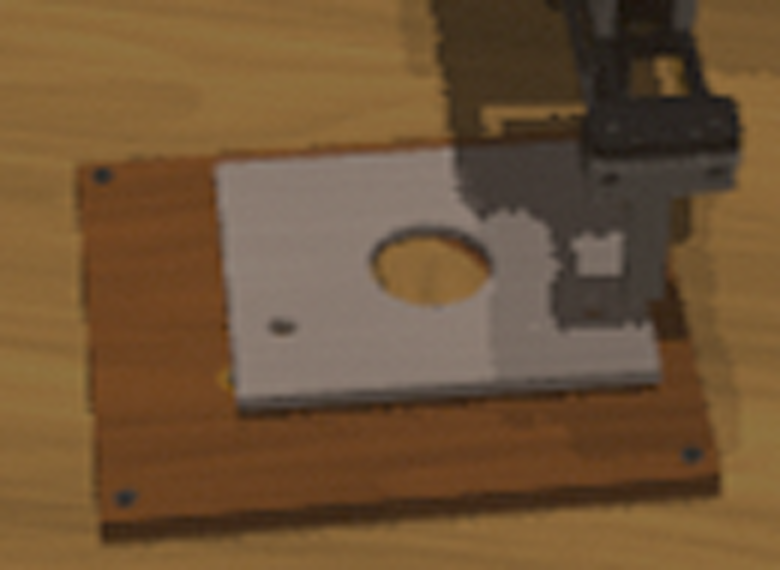

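View pics/w3.png

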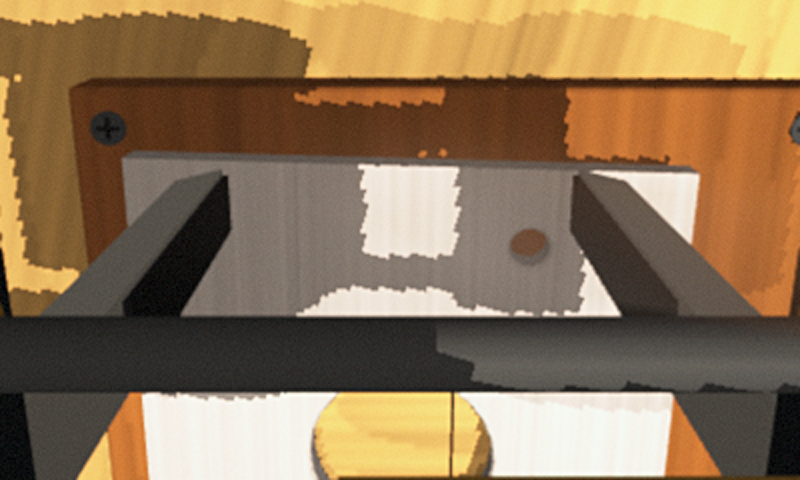

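```bash
python3 - <<'E'
from h import *
c=cams.camera("wrist"); T=c["T_tool_cam"]; f=240/np.tan(np.radians(c["fovy"])/2)
m=(T,f,c["cx"],c["cy"])
for x in(0,-10,-20):
  for y in (-47,-59.5):
    for z in (-8,8): print(x,y,z,((proj(m,[(x,y,z)])-[120,180])*2).round(0))
# plate edge as predicted
s=readout.read_state()
E
```

```text
0 -47 -8 [[243. 148.]]
0 -47 8 [[246. 198.]]
0 -59.5 -8 [[202. 148.]]
0 -59.5 8 [[206. 198.]]
-10 -47 -8 [[235. 158.]]
-10 -47 8 [[238. 209.]]
-10 -59.5 -8 [[193. 158.]]
-10 -59.5 8 [[197. 209.]]
-20 -47 -8 [[227. 168.]]
-20 -47 8 [[230. 222.]]
-20 -59.5 -8 [[182. 169.]]
-20 -59.5 8 [[186. 222.]]
```

Emit:
apply_moves(
  plan=[0,0,0,0,0,-0.012,100,0,0,0,0,0,-0.012,100,0,0,0,0.008,0,0,100,0,0,0,0.008,0,0,100,0,0,0,0,0,0,100],
)

```text
clock: 5.7
eef_pos: [544.1, 161.5, 5.0]
eef_rot: [-1.581, 1.569, -2.897]
wrist_force: [0.1, 0.2, -0.2]
finger_gap: 93.9
```

```bash
python3 - <<'E'
from h import *
go(-17.4,142,-2,0)
im,m=cam("scene"); crop(im,310,225,75,75,8,"s4.png"); 
im,m=cam("wrist"); crop(im,120,180,400,240,2,"w4.png")
E
```

```text
pos [544.1 161.5   5. ] tool
 [[-0.002  0.968  0.252]
 [-0.     0.252 -0.968]
 [-1.    -0.002 -0.   ]] 
rotvec [ 0.0033 -0.      0.0017] world d [ 1.2 -2.6 -7. ] d in tool now [7.   0.51 2.8 ] d in goal tool [7.   0.51 2.8 ] F [ 0.1  0.2 -0.2] t 5.7 j [ 0.22  0.54  1.62 -0.    0.98 -0.03]
```

View pics/s4.png

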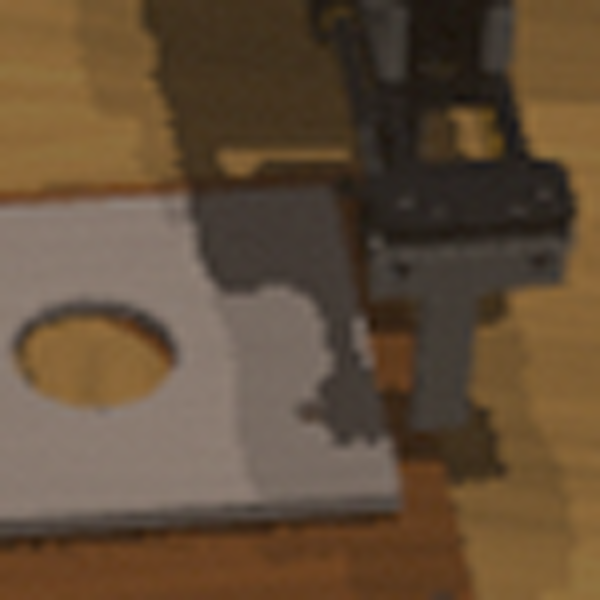

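View pics/w4.png

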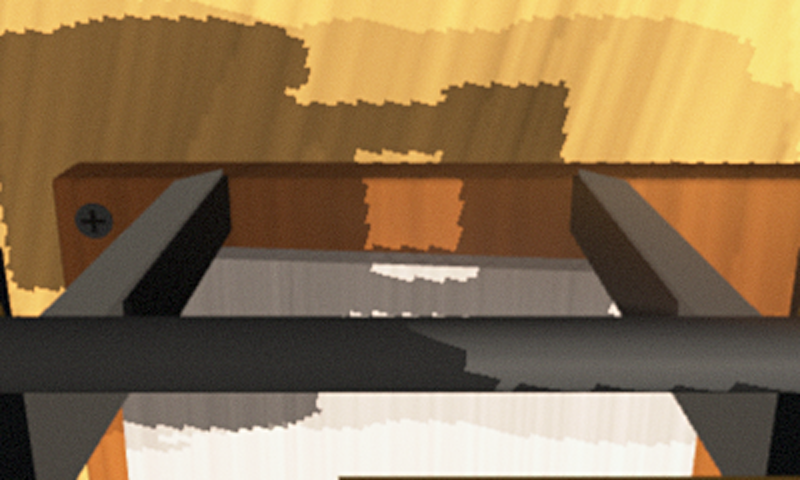

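```bash
python3 - <<'E'
from h import *
im,m=cam("scene")
s=readout.read_state();Rc=R.from_euler("xyz",s["eef_rot"]).as_matrix()
for x in(0,-15,-20,-25,-30):
  P=np.array([(x,59.5,-8),(x,59.5,8)])@Rc.T+s["eef_pos"]
  print(x,((proj(m,P)-[310,225]+.5)*8-.5).round(0).tolist())
E
```

```text
0 [[458.0, 489.0], [414.0, 492.0]]
-15 [[460.0, 460.0], [416.0, 463.0]]
-20 [[461.0, 450.0], [417.0, 454.0]]
-25 [[462.0, 441.0], [418.0, 444.0]]
-30 [[463.0, 431.0], [419.0, 434.0]]
```

Emit:
apply_moves(
  plan=[0.003,0,0,0.005,0.0005,0,100,0,0,0,0.002,0,0,100,0,0,0,0.001,0,0,100,0,0,0,0,0,0,100],
)

```text
clock: 6.35
eef_pos: [545.1, 161.9, -2.0]
eef_rot: [-1.415, 1.571, -2.734]
wrist_force: [0.5, 0.5, -0.3]
finger_gap: 94.1
```

```bash
python3 - <<'E'
from h import *
go(-17.4,132,-5,0)
im,m=cam("scene"); crop(im,310,225,75,75,8,"s5.png"); 
im,m=cam("wrist"); crop(im,120,180,400,240,2,"w5.png")
E
```

```text
pos [545.1 161.9  -2. ] tool
 [[-0.     0.968  0.249]
 [-0.     0.249 -0.968]
 [-1.    -0.     0.   ]] 
rotvec [0.0005 0.     0.0001] world d [  2.7 -12.7  -3. ] d in tool now [ 2.99 -0.52 12.97] d in goal tool [ 2.99 -0.52 12.97] F [ 0.5  0.5 -0.3] t 6.35 j [ 0.22  0.56  1.62 -0.    0.96 -0.03]
```

View pics/s5.png

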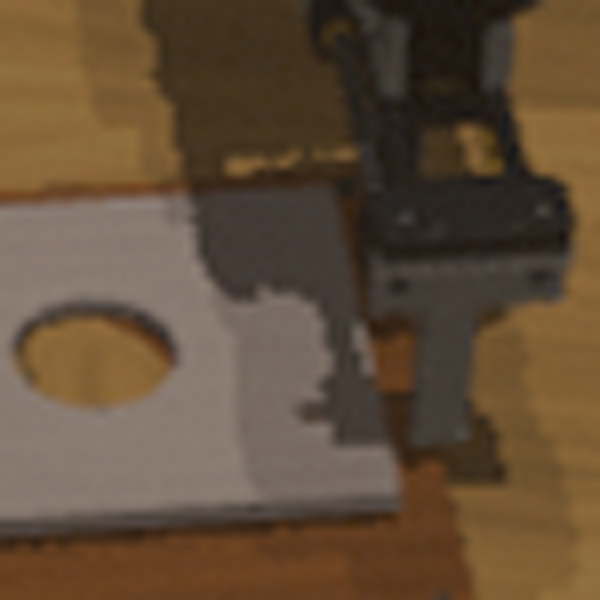

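View pics/w5.png

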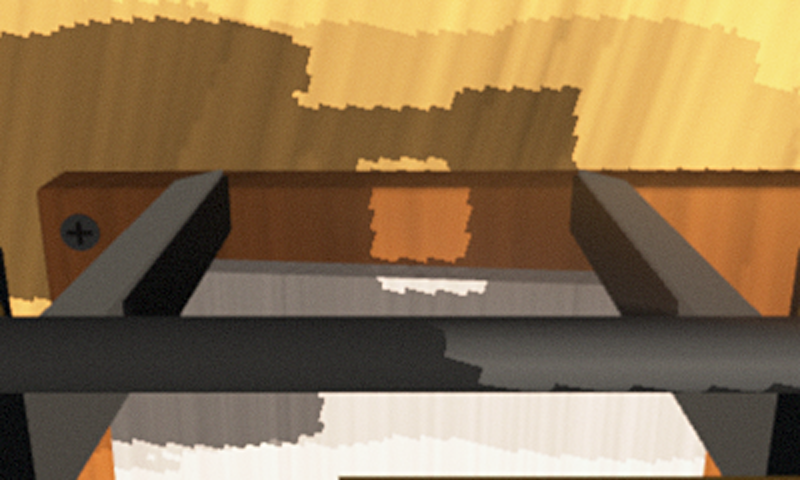

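Emit:
apply_moves(
  plan=[0,0,0,0.003,0,0.003,100,0,0,0,0.001,0,0.003,100,0,0,0,0,0,0.003,100,0,0,0,0,0,0.002,100,0,0,0,0,0,0,100],
)

```text
clock: 7.08
eef_pos: [548.1, 152.6, -5.0]
eef_rot: [2.556, 1.568, 1.236]
wrist_force: [-4.6, 9.9, 11.8]
finger_gap: 93.9
```

```bash
python3 - <<'E'
from h import *
go(-17.4,132,-5,0)
im,m=cam("scene"); crop(im,310,225,75,75,8,"s6.png"); 
im,m=cam("wrist"); crop(im,120,180,400,240,2,"w6.png")
E
```

```text
pos [548.1 152.6  -5. ] tool
 [[ 0.001  0.969  0.249]
 [ 0.002  0.249 -0.969]
 [-1.     0.001 -0.002]] 
rotvec [-0.0002 -0.0021 -0.0014] world d [-0.3 -3.3 -0. ] d in tool now [ 0.02 -1.11  3.17] d in goal tool [ 0.03 -1.11  3.17] F [-4.6  9.9 11.8] t 7.075 j [ 0.21  0.56  1.63  0.    0.95 -0.05]
```

View pics/s6.png

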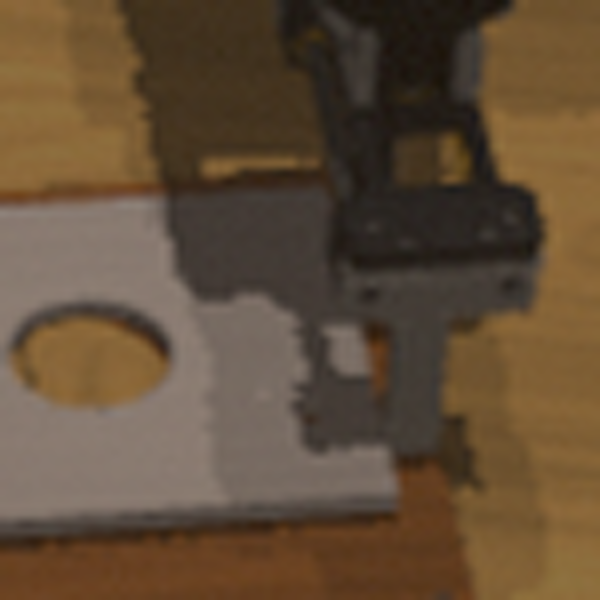

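View pics/w6.png

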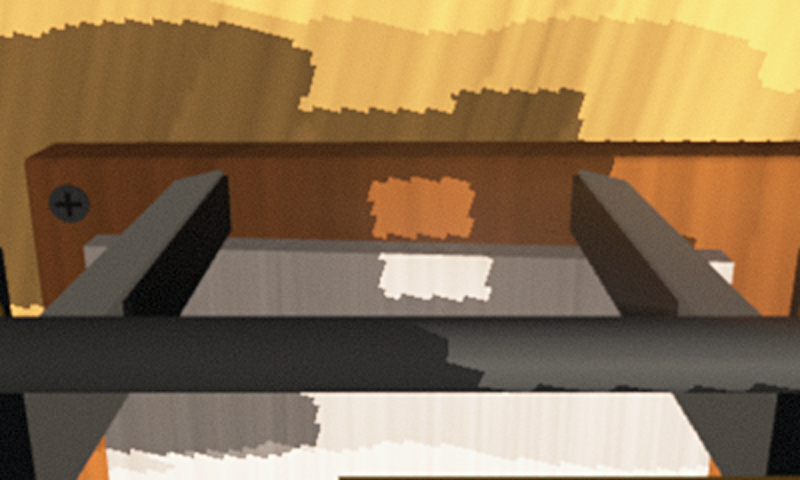

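Emit:
apply_moves(
  plan=[0,0,0,-0.0015,0,0,100,0,0,0,0,0,0,100],
)

```text
clock: 7.42
eef_pos: [547.7, 151.4, -4.6]
eef_rot: [-2.658, 1.57, 2.306]
wrist_force: [-1.5, 5.2, 1.0]
finger_gap: 94.1
```

Emit:
apply_moves(
  plan=[0,0,0,0,0,0.001,100,0,0,0,0,0,0.001,100,0,0,0,0,0,0,100],
)

```text
clock: 7.8
eef_pos: [548.3, 149.3, -4.6]
eef_rot: [-2.121, 1.57, 2.843]
wrist_force: [-0.5, 3.6, 0.1]
finger_gap: 93.6
```

```bash
python3 - <<'E'
from h import *
go(-17.4,132,-5,0)
im,m=cam("scene"); crop(im,250,225,130,95,6,"s7.png"); 
E
```

```text
pos [548.3 149.3  -4.6] tool
 [[-0.     0.968  0.249]
 [ 0.     0.249 -0.968]
 [-1.    -0.    -0.   ]] 
rotvec [ 0.0002 -0.0002  0.0003] world d [-0.5 -0.1 -0.4] d in tool now [ 0.42 -0.47 -0.02] d in goal tool [ 0.42 -0.47 -0.02] F [-0.5  3.6  0.1] t 7.8 j [ 0.2   0.56  1.63  0.    0.96 -0.05]
```

View pics/s7.png

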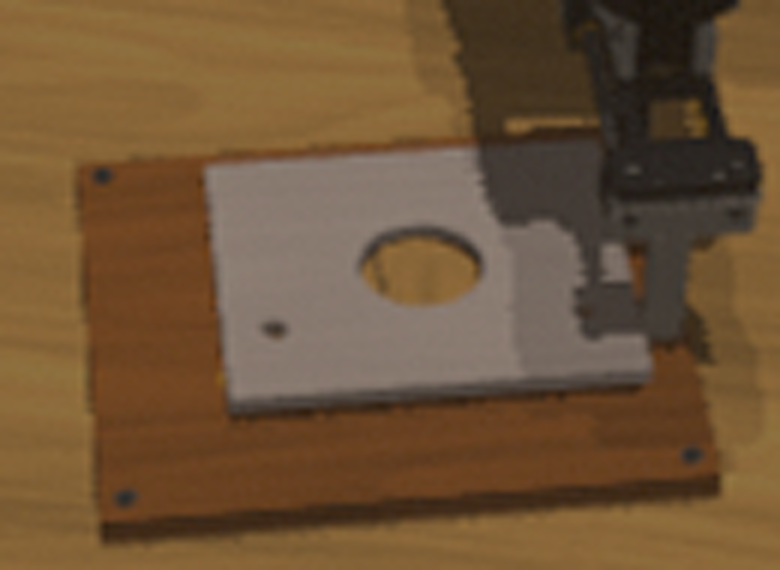

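Emit:
apply_moves(
  plan=[0,0,0,0,0,0.002,100,0,0,0,0,0,0.002,100,0,0,0,0,0,0.002,100,0,0,0,0,0,0.002,100,0,0,0,0,0,0.002,100],
)

```text
clock: 8.48
eef_pos: [550.7, 139.7, -4.6]
eef_rot: [-2.45, 1.57, 2.515]
wrist_force: [-2.1, 4.8, 0.1]
finger_gap: 93.8
```

Emit:
apply_moves(
  plan=[0,0,0,0,0,0.001,100,0,0,0,0,0,0.001,100,0,0,0,0,0,0,100],
)

```text
clock: 8.85
eef_pos: [551.3, 137.5, -4.5]
eef_rot: [-0.537, 1.571, -1.856]
wrist_force: [-0.6, 2.8, -1.8]
finger_gap: 94.0
```

```bash
python3 - <<'E'
from h import *
go(-17.4,132,-5,0)
im,m=cam("top"); crop(im,250,150,140,115,5,"t8.png")
im,m=cam("scene"); crop(im,250,225,130,95,6,"s8.png"); 
E
```

```text
pos [551.3 137.5  -4.5] tool
 [[-0.     0.968  0.249]
 [-0.     0.249 -0.968]
 [-1.    -0.     0.   ]] 
rotvec [0.0004 0.0002 0.0001] world d [-3.5 11.7 -0.5] d in tool now [  0.46  -0.5  -12.2 ] d in goal tool [  0.47  -0.5  -12.2 ] F [-0.6  2.8 -1.8] t 8.85 j [ 0.18  0.56  1.63 -0.    0.96 -0.07]
```

View pics/t8.png

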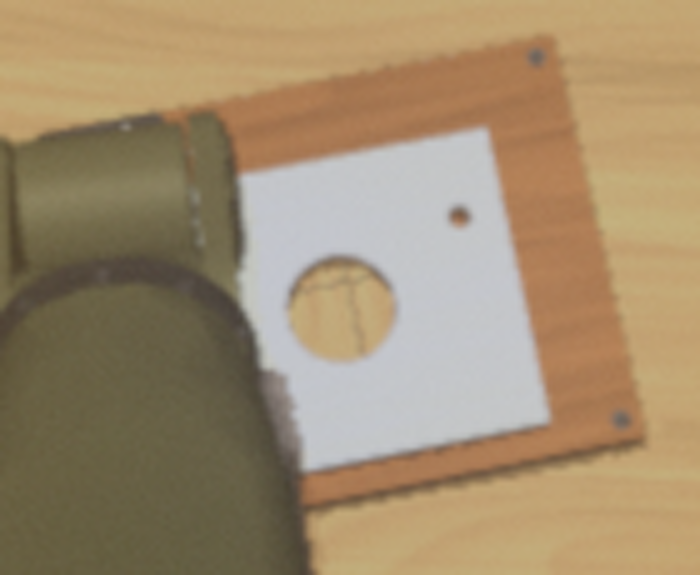

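View pics/s8.png

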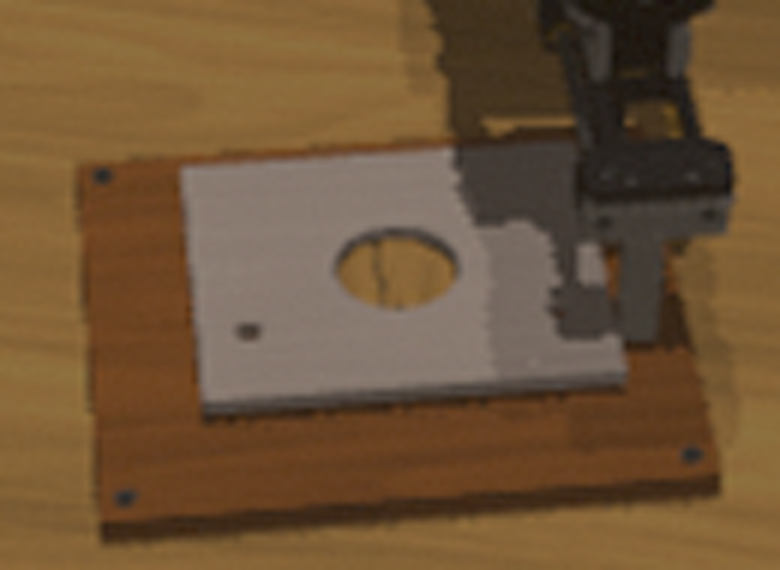

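Compute the current plate pose from right-side corners, hole and window.

```bash
cat >> h.py <<'E'
def tmpl(cpx,L,off=(250,150,5),cam_="top",tilt=3.):
    im,m=cam(cam_); px=un(cpx,*off)
    W=np.array([ray(m,p,26+(l[0]+85)*np.tan(np.radians(tilt)))[0] for p,l in zip(px,L)])
    ty,tt,r=fit2(np.array(L)*[np.cos(np.radians(tilt)),1],W)
    d=tt-BT;c,s=np.cos(BY),np.sin(BY)
    print("rel board x,y,yaw",(c*d[0]+s*d[1]).round(2),(-s*d[0]+c*d[1]).round(2),(ty-BY).round(4),"resid",r.tolist())
E
python3 - <<'E'
from h import *
tmpl([(106,199),(460,135),(520,431),(160,498),(166,273),(431,223),(312,314)],[(85,100),(85,-100),(-85,-100),(-85,100),(38,75),(38,-75),(0,0)])
tmpl([(489,127),(550,423),(459,215),(342,308)],[(85,-100),(-85,-100),(38,-75),(0,0)])
E
```

```text
rel board x,y,yaw -17.57 23.82 -0.0124 resid [[0.2, 0.4], [0.2, -0.5], [-0.4, -0.5], [-0.5, 0.5], [-0.2, -0.0], [0.5, 0.3], [0.1, -0.1]]
rel board x,y,yaw -16.87 6.74 -0.0072 resid [[0.4, -0.7], [-0.6, -0.2], [0.7, 1.0], [-0.5, -0.2]]
```

Emit:
apply_moves(
  plan=[0,0,0,0,0,0.002,100,0,0,0,0,0,0.002,100,0,0,0,0,0,0.0015,100,0,0,0,0,0,0.001,100,0,0,0,0,0,0,100],
)

```text
clock: 9.68
eef_pos: [553.0, 131.2, -4.5]
eef_rot: [0.113, 1.571, -1.206]
wrist_force: [0.2, 1.8, -2.0]
finger_gap: 94.0
```

```bash
python3 - <<'E'
from h import *
go(-17.4,132,-5,0)
im,m=cam("top"); crop(im,290,150,100,110,6,"t9.png")
E
```

```text
pos [553.  131.2  -4.5] tool
 [[ 0.     0.968  0.249]
 [-0.     0.249 -0.968]
 [-1.     0.     0.   ]] 
rotvec [ 0.0004  0.0003 -0.    ] world d [-5.2 18.  -0.5] d in tool now [  0.53  -0.57 -18.76] d in goal tool [  0.54  -0.58 -18.76] F [ 0.2  1.8 -2. ] t 9.675 j [ 0.17  0.56  1.63 -0.    0.96 -0.08]
```

View pics/t9.png

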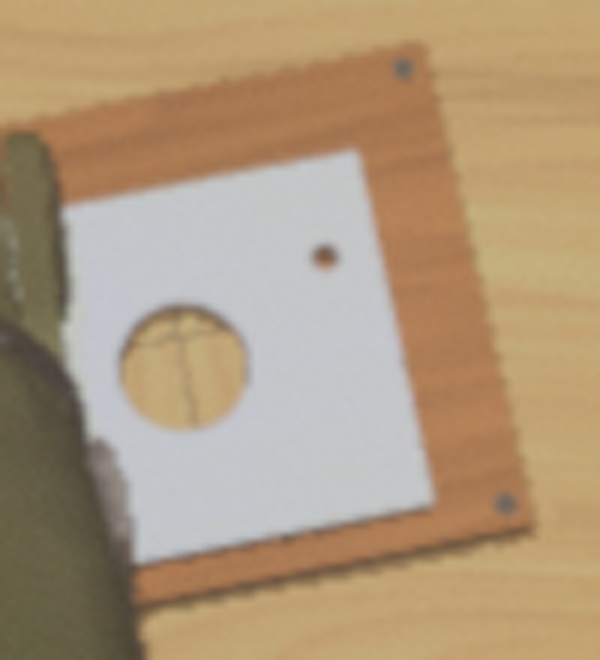

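```bash
python3 - <<'E'
from h import *
tmpl([(359,151),(435,503),(325,257),(184,369)],[(85,-100),(-85,-100),(38,-75),(0,0)],(290,150,6))
im,m=cam("top"); w=ray(m,un([(181,340)],290,150,6),18)[0]; print("cross",w, "BT",BT)
S=ray(m,un([(403,68),(506,504)],290,150,6),18); c,s=np.cos(BY),np.sin(BY); D=S[:,:2]-BT
print(np.c_[c*D[:,0]+s*D[:,1],-s*D[:,0]+c*D[:,1]])
E
```

```text
rel board x,y,yaw -17.79 0.27 0.0014 resid [[0.1, -0.7], [0.2, 0.1], [0.3, 0.5], [-0.6, 0.1]]
cross [596.73301278  23.76800034  18.        ] BT [597.5  25.7]
[[ 108.62226948 -131.79210024]
 [-107.70372433 -132.90193932]]
```

Emit:
apply_moves(
  plan=[0,0,0,0,0,-0.005,100,0,0,0,0,0,-0.02,100,0,0,0,-0.04,0,0,100,0,0,0,-0.05,0,0,100,0,0,0,-0.05,0,0,100],
)

```text
clock: 10.45
eef_pos: [546.2, 156.9, 137.2]
eef_rot: [-1.09, 1.571, -2.408]
wrist_force: [0.3, -0.2, 0.6]
finger_gap: 94.1
```

```bash
python3 - <<'E'
from h import *
go(-135,0,140,np.pi/2)
im,m=cam("wrist"); cv2.imwrite("pics/w10.png",im)
E
```

```text
pos [546.2 156.9 137.2] tool
 [[-0.     0.968  0.25 ]
 [-0.     0.25  -0.968]
 [-1.    -0.     0.   ]] 
rotvec [-1.5695e+00 -0.0000e+00  1.0000e-04] world d [ -79.4 -164.7    2.8] d in tool now [  -2.81 -118.08  139.65] d in goal tool [  -2.83 -139.8  -117.91] F [ 0.3 -0.2  0.6] t 10.45 j [ 0.22  0.38  1.52 -0.    1.24 -0.04]
```

Emit:
apply_moves(
  plan=[0,0,0,-0.003,-0.0295,0.035,100,0,0,0,0,-0.0295,0.035,100,0,0,0,0,-0.0295,0.035,100,0,0,0,0,-0.0295,0.0346,100,-0.17,0,0,0,0,0,100],
)

```text
clock: 11.12
eef_pos: [466.4, -10.0, 138.7]
eef_rot: [0.474, 1.57, -0.674]
wrist_force: [0.1, -0.1, -0.4]
finger_gap: 94.1
```

Emit:
apply_moves(
  plan=[-0.175,0,0,0,0,0,100,-0.175,0,0,0,0,0,100,-0.175,0,0,0,0,0,100,-0.175,0,0,0,0,0,100,-0.175,0,0,0,0,0,100],
)

```text
clock: 11.75
eef_pos: [467.3, -8.0, 138.5]
eef_rot: [-0.181, 1.571, -0.448]
wrist_force: [0.1, -0.3, 0.3]
finger_gap: 93.7
```

Emit:
apply_moves(
  plan=[-0.175,0,0,0,0,0,100,-0.175,0,0,0,0,0,100,-0.175,0,0,0,0,0,100,0,0,0,0,0,0,100],
)

```text
clock: 12.25
eef_pos: [467.3, -8.2, 138.5]
eef_rot: [-0.536, 1.571, -0.285]
wrist_force: [-0.7, 0.4, -0.4]
finger_gap: 93.9
```

```bash
python3 - <<'E'
from h import *
go(-135,0,-4.5,np.pi/2)
im,m=cam("top"); crop(im,250,150,140,115,5,"t11.png")
im,m=cam("wrist"); cv2.imwrite("pics/w11.png",im)
E
```

```text
pos [467.3  -8.2 138.5] tool
 [[ 0.    -0.248  0.969]
 [-0.     0.969  0.248]
 [-1.    -0.     0.   ]] 
rotvec [-0.0006  0.0001  0.0001] world d [  -0.5    0.3 -143. ] d in tool now [142.99   0.41  -0.45] d in goal tool [142.99   0.4   -0.44] F [-0.7  0.4 -0.4] t 12.25 j [-0.1   0.16  1.8  -0.    1.18 -1.92]
```

View pics/t11.png

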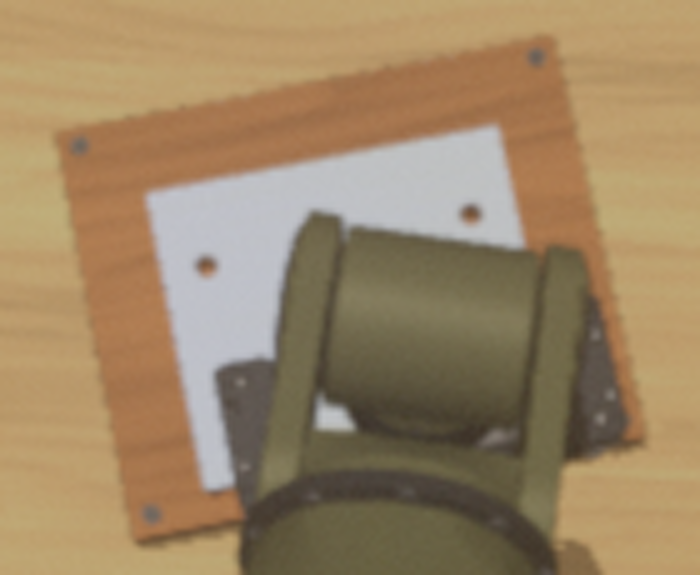

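View pics/w11.png

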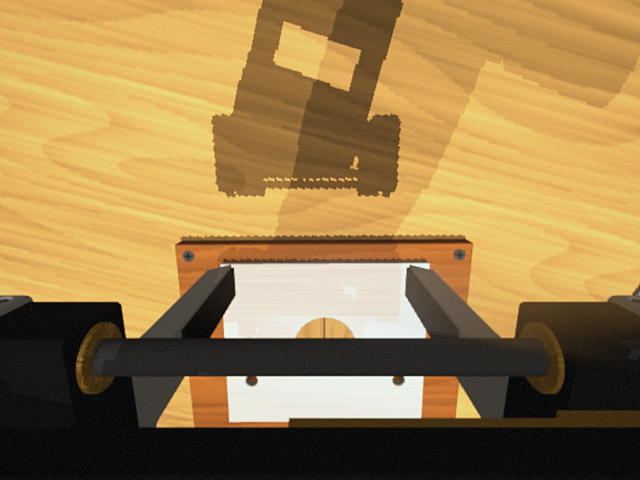

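```bash
python3 - <<'E'
from h import *
tmpl([(146,193),(498,125),(206,265),(471,214)],[(85,100),(85,-100),(38,75),(38,-75)])
E
```

```text
rel board x,y,yaw -17.06 0.67 -0.002 resid [[-0.2, 0.1], [0.1, -0.3], [0.1, 0.2], [-0.0, -0.0]]
```

Emit:
apply_moves(
  plan=[0,0,0,0.04,0,0,100,0,0,0,0.04,0,0,100,0,0,0,0.03,0,0,100,0,0,0,0.02,0,0,100,0,0,0,0,0,0,100],
)

```text
clock: 13.02
eef_pos: [466.5, -8.8, 7.6]
eef_rot: [2.797, 1.568, 3.046]
wrist_force: [1.0, -1.3, -0.3]
finger_gap: 94.2
```

```bash
python3 - <<'E'
from h import *
go(-135,0,-4.5,np.pi/2)
im,m=cam("wrist"); cv2.imwrite("pics/w12.png",im)
E
```

```text
pos [466.5  -8.8   7.6] tool
 [[-0.003 -0.247  0.969]
 [ 0.     0.969  0.247]
 [-1.     0.001 -0.002]] 
rotvec [-0.0024 -0.0024 -0.0009] world d [  0.3   0.9 -12.1] d in tool now [12.07  0.77  0.53] d in goal tool [12.07  0.78  0.5 ] F [ 1.  -1.3 -0.3] t 13.025 j [-0.1   0.36  1.91 -0.    0.88 -1.92]
```

View pics/w12.png

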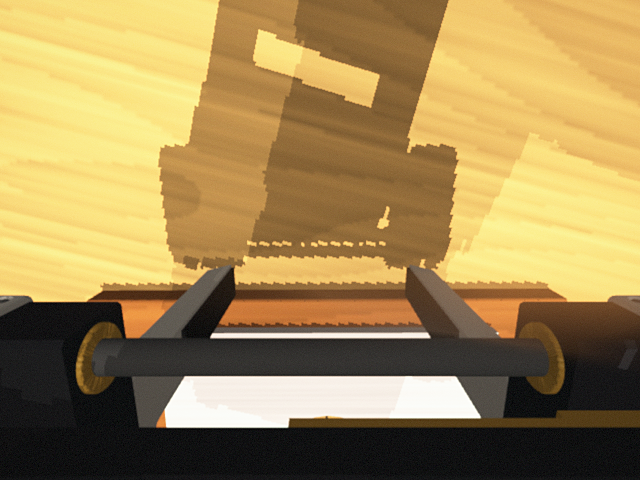

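Emit:
apply_moves(
  plan=[0,0,0,0.007,0.0007,0,100,0,0,0,0.0045,0,0,100,0,0,0,0,0,0.005,100,0,0,0,0,0,0.005,100,0,0,0,0,0,0,100],
)

```text
clock: 13.7
eef_pos: [477.3, -5.7, -2.8]
eef_rot: [-0.378, 1.57, -0.126]
wrist_force: [0.4, -0.3, 0.3]
finger_gap: 94.2
```

Emit:
apply_moves(
  plan=[0,0,0,0,0,0.003,100,0,0,0,0,0,0.003,100,0,0,0,0,0,0.002,100,0,0,0,0,0,0.002,100,0,0,0,0,0,0,100],
)

```text
clock: 14.32
eef_pos: [486.5, -3.3, -3.0]
eef_rot: [-2.868, 1.571, -2.617]
wrist_force: [-0.1, 0.7, 0.1]
finger_gap: 94.2
```

```bash
python3 - <<'E'
from h import *
go(-100,0,-4.5,np.pi/2)
im,m=cam("top"); crop(im,250,150,140,115,5,"t13.png")
im,m=cam("wrist"); crop(im,120,180,400,240,2,"w13.png")
im,m=cam("scene"); crop(im,250,225,130,95,6,"s13.png"); 
E
```

```text
pos [486.5  -3.3  -3. ] tool
 [[-0.    -0.249  0.969]
 [-0.     0.969  0.249]
 [-1.    -0.    -0.   ]] 
rotvec [-0.0003 -0.      0.    ] world d [14.1  4.1 -1.5] d in tool now [ 1.53  0.47 14.72] d in goal tool [ 1.53  0.47 14.72] F [-0.1  0.7  0.1] t 14.325 j [-0.08  0.41  1.86 -0.    0.87 -1.9 ]
```

View pics/t13.png

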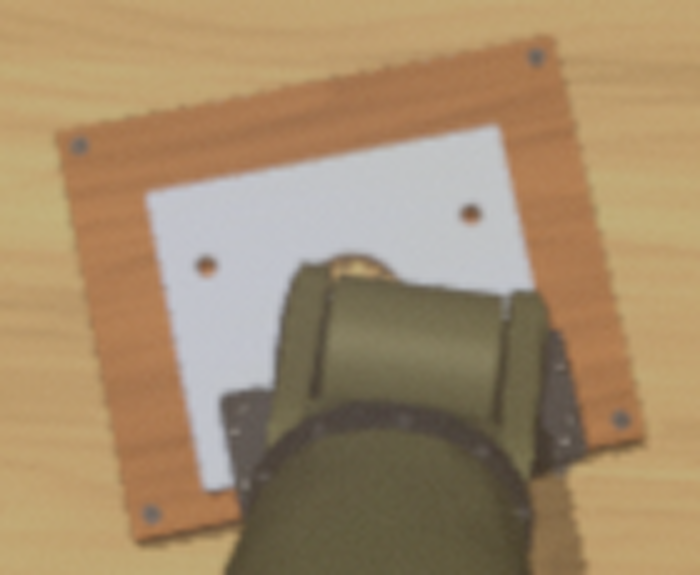

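View pics/w13.png

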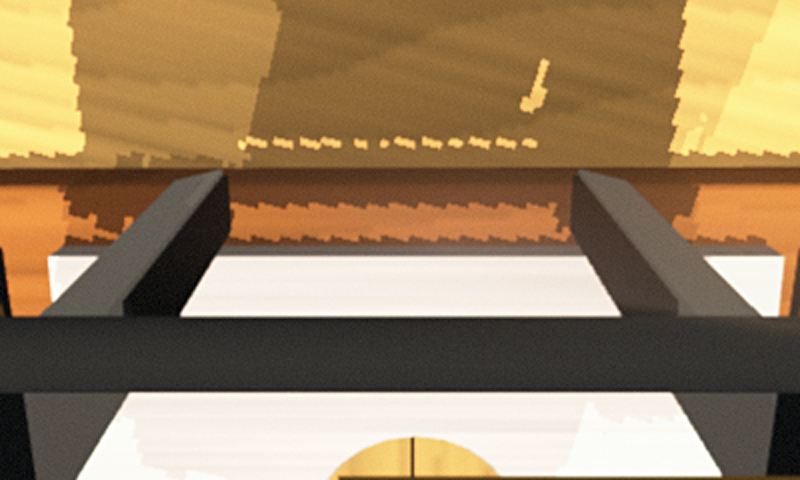

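View pics/s13.png

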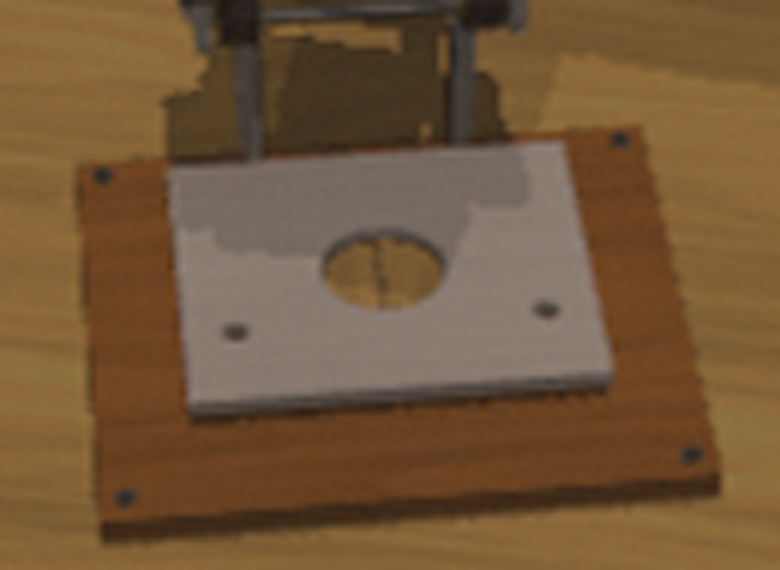

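Emit:
apply_moves(
  plan=[0,0,0,0.001,0,0.002,100,0,0,0,0,0,0.002,100,0,0,0,0,0,0.002,100,0,0,0,0,0,0.002,100,0,0,0,0,0,0.002,100],
)

```text
clock: 15.1
eef_pos: [494.8, -1.0, -4.1]
eef_rot: [2.978, 1.567, -3.054]
wrist_force: [-10.8, -3.4, 7.7]
finger_gap: 94.2
```

Emit:
apply_moves(
  plan=[0,0,0,0,0,0.0015,100,0,0,0,0,0,0.0015,100,0,0,0,0,0,0,100],
)

```text
clock: 15.48
eef_pos: [498.1, -0.2, -4.1]
eef_rot: [2.972, 1.568, -3.06]
wrist_force: [-6.7, -1.3, 4.6]
finger_gap: 94.0
```

```bash
python3 - <<'E'
from h import *
go(-100,0,-4.5,np.pi/2)
im,m=cam("top"); crop(im,250,150,140,115,5,"t14.png")
im,m=cam("scene"); crop(im,250,225,130,95,6,"s14.png"); 
E
```

```text
pos [ 4.981e+02 -2.000e-01 -4.100e+00] tool
 [[-0.002 -0.249  0.969]
 [-0.     0.969  0.249]
 [-1.     0.    -0.002]] 
rotvec [-0.0002 -0.0024 -0.0004] world d [ 2.5  1.  -0.4] d in tool now [0.36 0.36 2.69] d in goal tool [0.37 0.36 2.69] F [-6.7 -1.3  4.6] t 15.475 j [-0.07  0.43  1.83 -0.    0.88 -1.9 ]
```

View pics/t14.png

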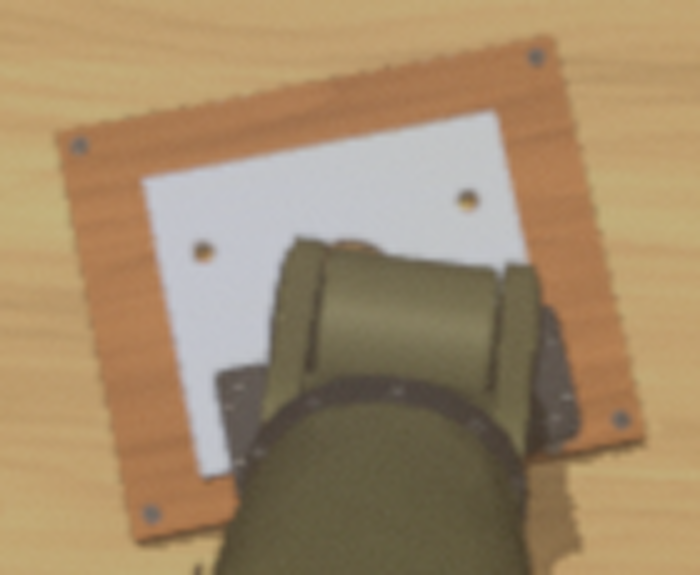

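View pics/s14.png

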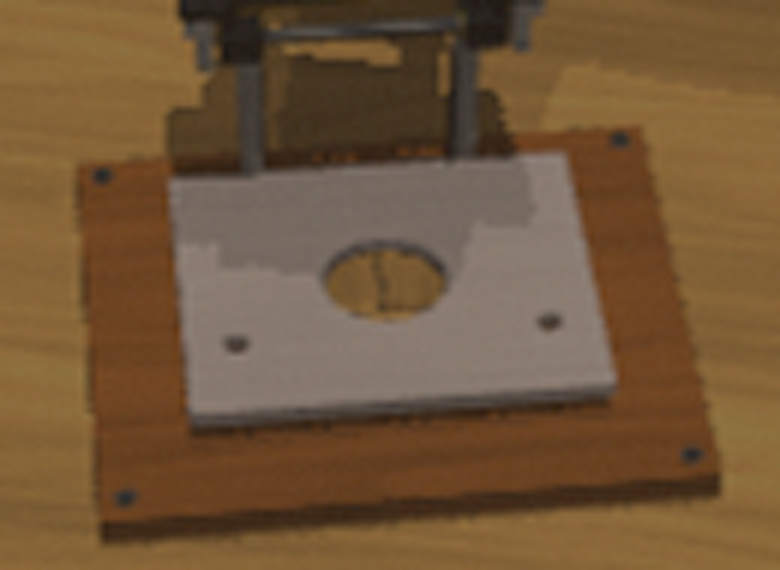

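```bash
python3 - <<'E'
from h import *
tmpl([(143,180),(496,112),(203,252),(468,200)],[(85,100),(85,-100),(38,75),(38,-75)])
E
```

```text
rel board x,y,yaw -9.22 0.58 -0.0011 resid [[-0.3, 0.3], [0.0, -0.8], [-0.1, 0.4], [0.3, 0.1]]
```

Emit:
apply_moves(
  plan=[0,0,0,-0.0007,0,0.0015,100,0,0,0,0,0,0.0015,100,0,0,0,0,0,0.001,100,0,0,0,0,0,0,100],
)

```text
clock: 16.12
eef_pos: [503.4, 1.0, -3.1]
eef_rot: [-0.262, 1.57, -0.011]
wrist_force: [-0.6, 0.1, 0.6]
finger_gap: 94.2
```

```bash
python3 - <<'E'
from h import *
go(-100,0,-4.5,np.pi/2)
im,m=cam("top"); crop(im,260,155,110,60,7,"t15.png")
im,m=cam("scene"); crop(im,250,225,130,95,6,"s15.png"); 
E
```

```text
pos [503.4   1.   -3.1] tool
 [[ 0.001 -0.249  0.969]
 [-0.     0.969  0.249]
 [-1.    -0.     0.001]] 
rotvec [-0.0002  0.0009  0.0002] world d [-2.7 -0.2 -1.4] d in tool now [ 1.43  0.53 -2.68] d in goal tool [ 1.43  0.53 -2.68] F [-0.6  0.1  0.6] t 16.125 j [-0.07  0.44  1.81  0.    0.89 -1.89]
```

View pics/t15.png

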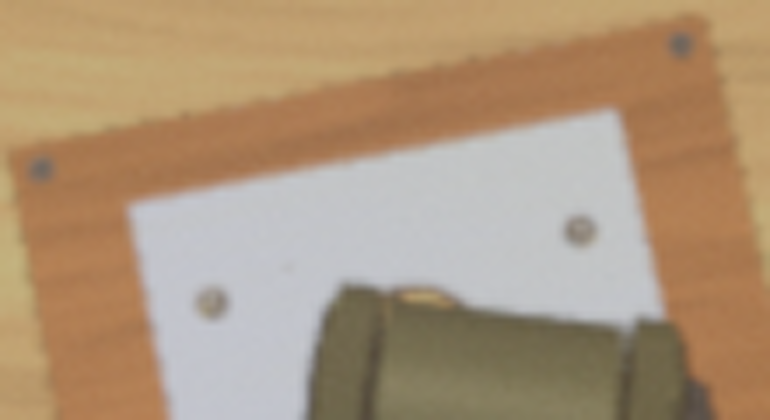

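View pics/s15.png

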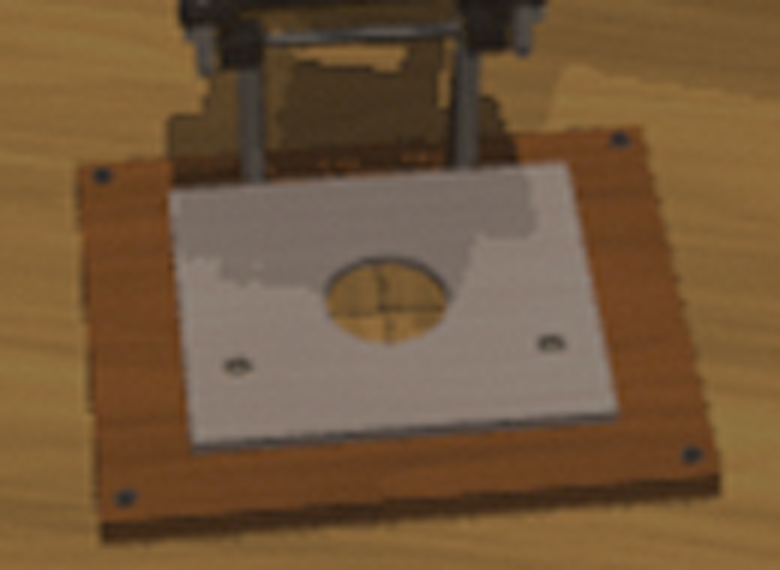

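Emit:
apply_moves(
  plan=[0,0,0,0,0,-0.005,100,0,0,0,0,0,-0.025,100,0,0,0,-0.04,0,-0.02,100,0,0,0,-0.05,0,-0.05,100,0,0,0,-0.05,0,-0.05,100],
)

```text
clock: 16.85
eef_pos: [367.2, -33.7, 126.1]
eef_rot: [2.965, 1.571, -3.067]
wrist_force: [0.9, -0.9, 0.3]
finger_gap: 94.0
```

Emit:
apply_moves(
  plan=[0,0,0,-0.05,0,-0.02,100,0,0,0,-0.05,0,0,100,0,0,0,0,0,0,100],
)

```text
clock: 17.23
eef_pos: [350.4, -38.8, 228.1]
eef_rot: [-0.469, 1.564, -0.218]
wrist_force: [0.6, 0.1, -1.1]
finger_gap: 94.1
```

```bash
python3 - <<'E'
from h import *
im,m=cam("top"); crop(im,250,150,140,115,5,"t16.png")
im,m=cam("scene"); crop(im,250,225,130,95,6,"s16.png"); 
im,m=cam("wrist"); cv2.imwrite("pics/w16.png",im)
E
```

```text
(no output)
```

View pics/t16.png

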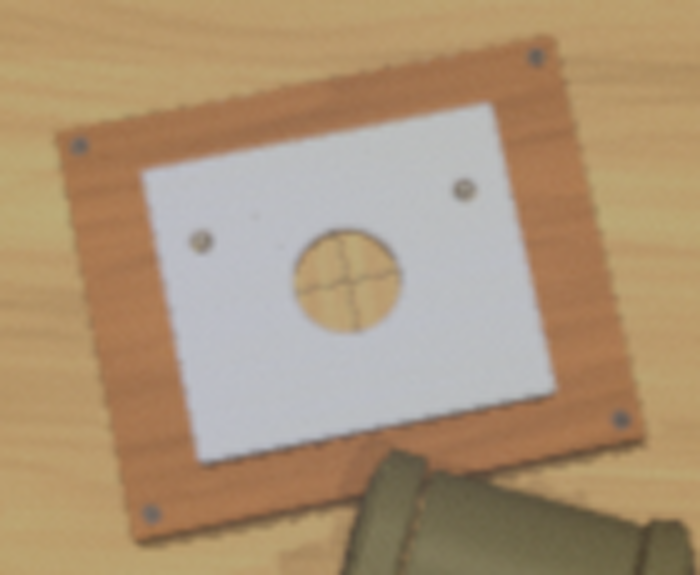

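View pics/s16.png

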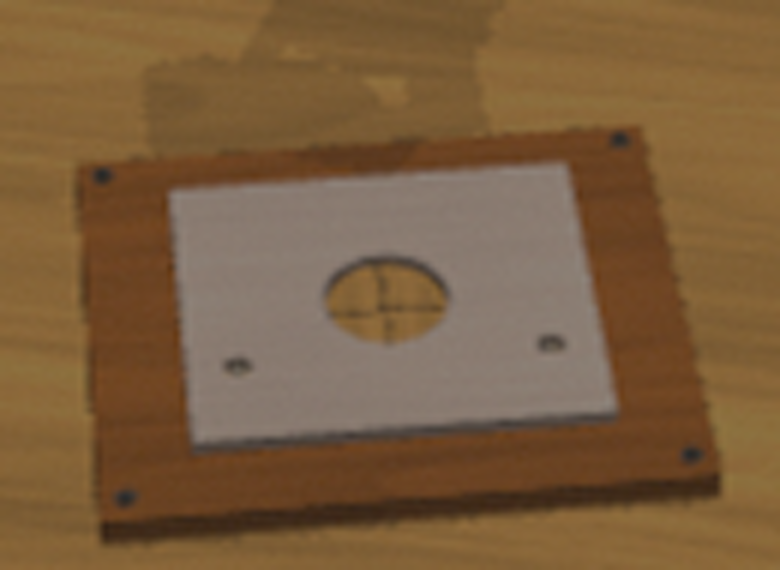

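View pics/w16.png

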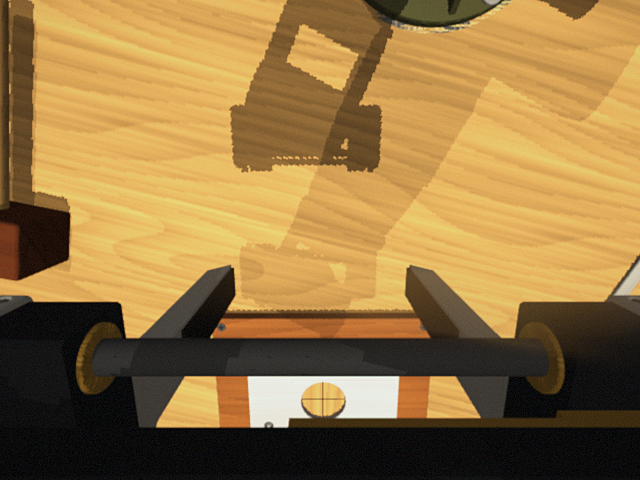

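```bash
python3 - <<'E'
from h import *
P=[(142,170),(491,103),(555,391),(201,464),(202,241),(464,190),(348,281)]
L=[(85,100),(85,-100),(-85,-100),(-85,100),(38,75),(38,-75),(0,0)]
for t in (0,1,3): tmpl(P,L,tilt=t)
print(fit2(L,ray(cam("top")[1],un(P,250,150,5),26)))
s=readout.read_state();print(s["clock"],s["qd"].round(3),s["wrist_force"])
# scene consistency: predicted seated corner pixels in s16 crop
im,m=cam("scene")
Q=np.array([np.r_[b2w(*l),26] for l in L]); print(((proj(m,Q)-[250,225]+.5)*6-.5).round(0).tolist())
Q=np.array([np.r_[b2w(*l),18] for l in [(108,132),(108,-132),(-108,-132),(-108,132),(0,0)]]); print(((proj(m,Q)-[250,225]+.5)*6-.5).round(0).tolist())
crop(im,280,275,80,30,10,"s17.png")
im,m=cam("top"); crop(im,100,0,540,400,1.4,"t17.png")
E
```

```text
rel board x,y,yaw -1.26 0.31 0.0013 resid [[0.7, 0.2], [0.2, -0.3], [0.0, 0.6], [-0.9, -0.5], [0.4, 0.0], [0.0, 0.4], [-0.4, -0.4]]
rel board x,y,yaw -1.77 0.41 0.0017 resid [[0.3, -0.1], [-0.4, -0.1], [0.5, 0.6], [-0.4, -0.5], [0.4, -0.1], [-0.1, 0.5], [-0.3, -0.3]]
rel board x,y,yaw -2.78 0.61 0.0026 resid [[-0.3, -0.6], [-1.4, 0.1], [1.3, 0.7], [0.6, -0.3], [0.3, -0.3], [-0.4, 0.7], [-0.1, -0.3]]
(np.float64(0.2527966715329167), array([596.201388  ,  25.68322246]), array([[ 0.7,  0.2],
       [ 0.2, -0.3],
       [ 0. ,  0.6],
       [-0.9, -0.5],
       [ 0.4,  0. ],
       [ 0. ,  0.4],
       [-0.4, -0.4]]))
17.575 [-0.    -0.004 -0.007 -0.001  0.003  0.002] [-0.35237398  0.12980351  0.93142058]
[[610.0, 412.0], [183.0, 443.0], [161.0, 190.0], [559.0, 163.0], [543.0, 343.0], [230.0, 366.0], [379.0, 297.0]]
[[684.0, 455.0], [117.0, 497.0], [96.0, 174.0], [614.0, 139.0], [378.0, 309.0]]
```

View pics/s17.png

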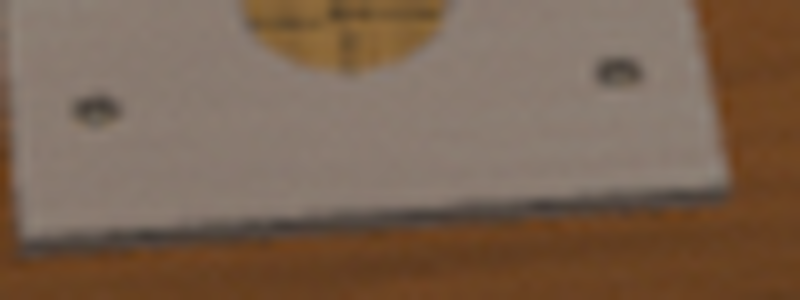

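```bash
python3 - <<'E'
from h import *
im,m=cam("top"); cv2.imwrite("pics/t18.png",im)
E
```

```text
(no output)
```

View pics/t18.png

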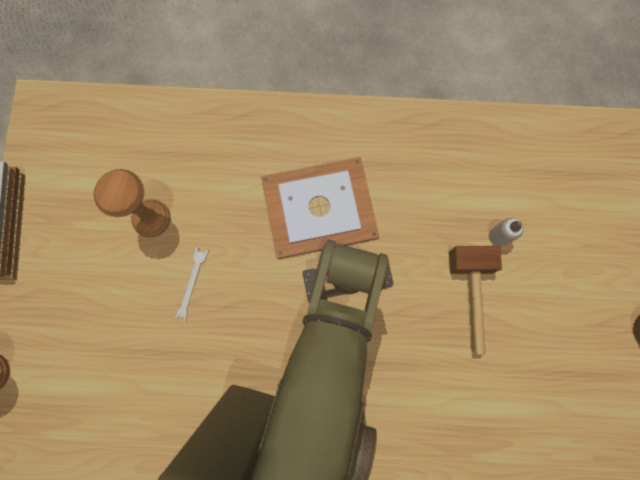

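```bash
python3 - <<'E'
from h import *
go(110,0,100,np.pi/2)
E
```

```text
pos [349.4 -38.4 224.7] tool
 [[-0.001 -0.249  0.969]
 [ 0.     0.969  0.249]
 [-1.     0.    -0.001]] 
rotvec [-0.0002 -0.0009 -0.0004] world d [ 354.7   91.5 -124.7] d in tool now [124.39   0.39 366.37] d in goal tool [1.2470e+02 3.6000e-01 3.6627e+02] F [ 0.1 -0.1 -0.4] t 17.725 j [-0.21 -0.2   1.94 -0.    1.4  -2.04]
```

Emit:
apply_moves(
  plan=[0,0,0,0,0,0.05,100,0,0,0,0,0,0.05,100,0,0,0,0,0,0.05,100,0,0,0,0,0,0.05,100,0,0,0,0,0,0.05,100],
)

```text
clock: 18.35
eef_pos: [593.2, 24.2, 224.6]
eef_rot: [2.905, 1.57, -3.127]
wrist_force: [-0.3, -0.7, 0.9]
finger_gap: 93.8
```

Emit:
apply_moves(
  plan=[0,0,0,0.03,0,0.05,100,0,0,0,0.03,0,0.05,100,0,0,0,0.03,0,0.016,100,0,0,0,0.02,0,0,100,0,0,0,0,0,0,100],
)

```text
clock: 18.98
eef_pos: [702.9, 52.3, 113.8]
eef_rot: [2.933, 1.568, -3.099]
wrist_force: [-0.9, 0.1, 1.4]
finger_gap: 93.6
```

```bash
python3 - <<'E'
from h import *
go(110,0,100,np.pi/2)
im,m=cam("wrist"); cv2.imwrite("pics/w19.png",im); crop(im,180,80,280,200,2.8,"w19c.png")
E
```

```text
pos [702.9  52.3 113.8] tool
 [[-0.003 -0.248  0.969]
 [-0.     0.969  0.248]
 [-1.     0.001 -0.003]] 
rotvec [-0.0004 -0.0027 -0.0006] world d [  1.2   0.8 -13.8] d in tool now [13.82  0.48  1.36] d in goal tool [13.83  0.48  1.33] F [-0.9  0.1  1.4] t 18.975 j [ 0.02  0.71  1.08 -0.    1.36 -1.8 ]
```

View pics/w19.png

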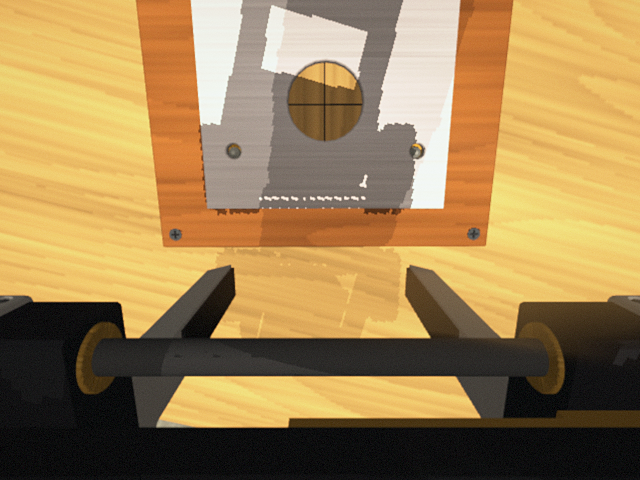

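View pics/w19c.png

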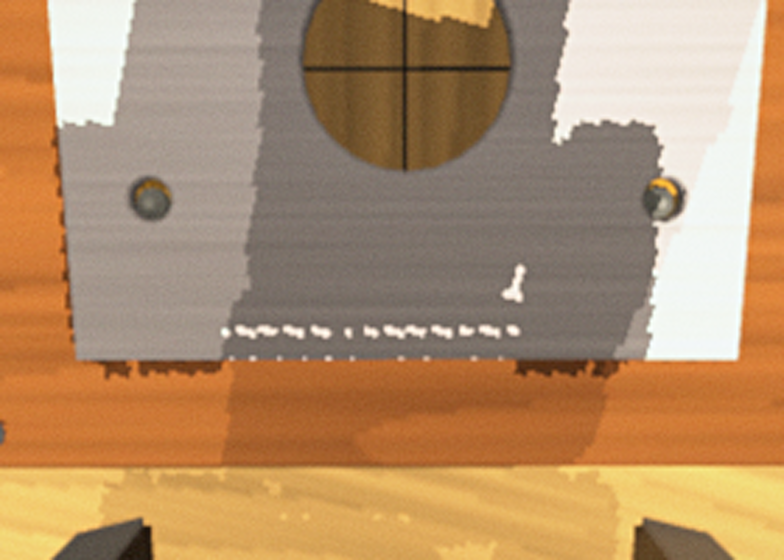

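Emit:
apply_moves(
  plan=[0,0,0,0.03,0,0,100,0,0,0,0.03,0,0,100,0,0,0,0.02,0,0,100,0,0,0,0,0,0,100],
)

```text
clock: 19.52
eef_pos: [703.6, 52.4, 35.1]
eef_rot: [2.912, 1.57, -3.121]
wrist_force: [0.8, -0.2, 0.4]
finger_gap: 93.7
```

```bash
python3 - <<'E'
from h import *
go(110,0,20,np.pi/2)
im,m=cam("wrist"); cv2.imwrite("pics/w20.png",im); crop(im,150,90,80,80,5,"a.png"); crop(im,410,90,80,80,5,"b.png")
a=cv2.imread("pics/a.png");b=cv2.imread("pics/b.png");cv2.imwrite("pics/w20c.png",np.hstack([a,b]))
E
```

```text
pos [703.6  52.4  35.1] tool
 [[-0.001 -0.248  0.969]
 [-0.     0.969  0.248]
 [-1.     0.    -0.001]] 
rotvec [-0.0004 -0.0008 -0.0002] world d [  0.4   0.7 -15.1] d in tool now [15.09  0.57  0.56] d in goal tool [15.09  0.57  0.55] F [ 0.8 -0.2  0.4] t 19.525 j [ 0.02  0.78  1.14  0.    1.22 -1.8 ]
```

View pics/w20.png

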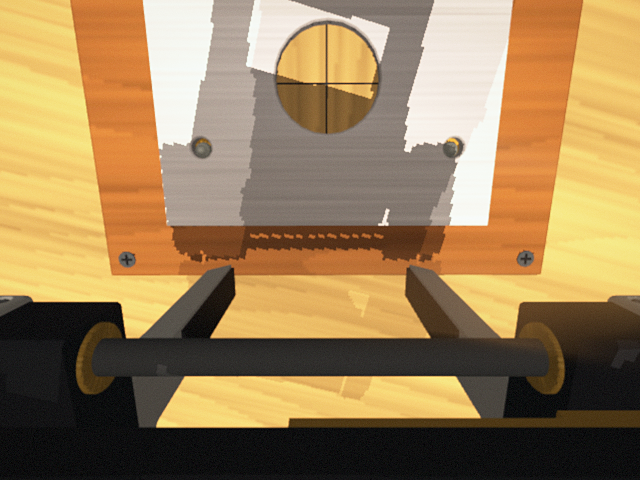

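View pics/w20c.png

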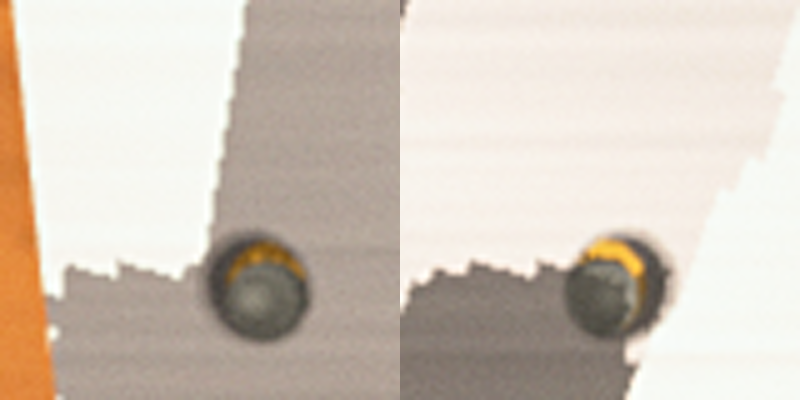

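```bash
python3 - <<'E'
from h import *
im,m=cam("wrist"); 
o=[im[y:y+40,x:x+40] for x,y in((107,240),(506,240),(147,206),(470,206))]
cv2.imwrite("pics/w21.png",cv2.resize(np.vstack([np.hstack(o[:2]),np.hstack(o[2:])]),None,fx=7,fy=7,interpolation=cv2.INTER_CUBIC))
E
```

```text
(no output)
```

View pics/w21.png

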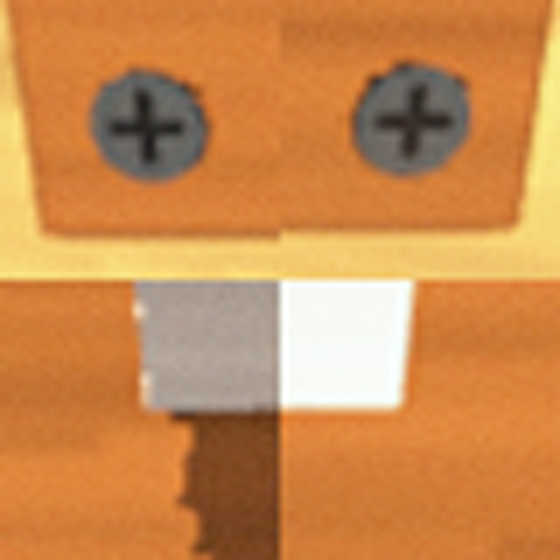

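Emit:
apply_moves(
  plan=[0,0,0,-0.04,0,0,100,0,0,0,-0.05,0,0,100,0,0,0,-0.04,0,-0.02,100,0,0,0,0,0,-0.05,100,0,0,0,0,0,-0.05,100],
)

```text
clock: 20.25
eef_pos: [586.8, 22.4, 167.1]
eef_rot: [-0.284, 1.567, -0.033]
wrist_force: [2.0, -0.7, 0.2]
finger_gap: 93.7
```

Emit:
apply_moves(
  plan=[0,0,0,0,0,-0.05,100,0,0,0,0,0,-0.05,100,0,0,0,0,0,-0.025,100,0,0,0,0,0,0,100,0,0,0,0,0,0,100],
)

```text
clock: 20.88
eef_pos: [467.7, -8.3, 166.1]
eef_rot: [-0.337, 1.569, -0.085]
wrist_force: [-0.1, -0.3, -0.9]
finger_gap: 94.0
```

```bash
python3 - <<'E'
from h import *
go(-135,0,-3,np.pi/2)
im,m=cam("top"); crop(im,250,150,140,115,5,"t22.png")
E
```

```text
pos [467.7  -8.3 166.1] tool
 [[ 0.002 -0.249  0.969]
 [-0.     0.969  0.249]
 [-1.    -0.001  0.002]] 
rotvec [-0.0003  0.0019  0.0007] world d [  -1.     0.4 -169.1] d in tool now [169.12   0.77  -1.18] d in goal tool [169.12   0.66  -0.85] F [-0.1 -0.3 -0.9] t 20.875 j [-0.1   0.13  1.77  0.    1.24 -1.92]
```

Emit:
apply_moves(
  plan=[0,0,0,0.05,0,-0.005,100,0,0,0,0.05,0,0,100,0,0,0,0.045,0,0,100,0,0,0,0.015,0,0,100,0,0,0,0,0,0,100],
)

```text
clock: 21.55
eef_pos: [462.2, -9.5, 5.2]
eef_rot: [2.786, 1.57, 3.038]
wrist_force: [-0.2, -0.7, 0.7]
finger_gap: 94.3
```

```bash
python3 - <<'E'
from h import *
go(-105,0,-3.2,np.pi/2)
E
```

```text
pos [462.2  -9.5   5.2] tool
 [[-0.001 -0.249  0.969]
 [ 0.     0.969  0.249]
 [-1.     0.    -0.001]] 
rotvec [-0.     -0.0008 -0.0003] world d [33.6  9.1 -8.4] d in tool now [ 8.34  0.44 34.77] d in goal tool [ 8.37  0.45 34.77] F [-0.2 -0.7  0.7] t 21.55 j [-0.1   0.35  1.92  0.    0.87 -1.92]
```

Emit:
apply_moves(
  plan=[0,0,0,0.008,0,0.005,100,0,0,0,0,0,0.01,100,0,0,0,0,0,0.01,100,0,0,0,0,0,0.008,100,0,0,0,0,0,0,100],
)

```text
clock: 22.18
eef_pos: [494.3, -1.3, -2.8]
eef_rot: [-0.473, 1.571, -0.222]
wrist_force: [0.4, 1.0, 0.2]
finger_gap: 93.7
```

Emit:
apply_moves(
  plan=[0,0,0,0,0,0.002,100,0,0,0,0,0,0.002,100,0,0,0,0,0,0.001,100,0,0,0,0,0,0,100],
)

```text
clock: 22.68
eef_pos: [498.7, -0.2, -2.9]
eef_rot: [-2.206, 1.571, -1.954]
wrist_force: [-0.9, 0.5, 1.0]
finger_gap: 94.1
```

```bash
python3 - <<'E'
from h import *
go(-97,0,-3.2,np.pi/2)
E
```

```text
pos [ 4.987e+02 -2.000e-01 -2.900e+00] tool
 [[-0.    -0.249  0.969]
 [-0.     0.969  0.249]
 [-1.    -0.    -0.   ]] 
rotvec [-0.0003 -0.      0.    ] world d [ 4.9  1.7 -0.3] d in tool now [0.33 0.47 5.17] d in goal tool [0.33 0.47 5.17] F [-0.9  0.5  1. ] t 22.675 j [-0.07  0.43  1.83 -0.    0.88 -1.9 ]
```

Now small steps, watching force.

Emit:
apply_moves(
  plan=[0,0,0,0,0,0.001,100,0,0,0,0,0,0.001,100,0,0,0,0,0,0.001,100,0,0,0,0,0,0,100],
)

```text
clock: 23.18
eef_pos: [501.6, 0.6, -2.9]
eef_rot: [-2.866, 1.571, -2.615]
wrist_force: [-0.2, -0.1, 0.3]
finger_gap: 93.9
```

Emit:
apply_moves(
  plan=[0,0,0,0,0,0.001,100,0,0,0,0,0,0,100],
)

```text
clock: 23.42
eef_pos: [502.6, 0.8, -2.9]
eef_rot: [0.425, 1.571, 0.676]
wrist_force: [-0.5, -0.5, 0.1]
finger_gap: 93.9
```

Emit:
apply_moves(
  plan=[0,0,0,0,0,0.0007,100,0,0,0,0,0,0,100],
)

```text
clock: 23.68
eef_pos: [503.3, 1.0, -2.9]
eef_rot: [-1.267, 1.571, -1.016]
wrist_force: [0.4, -0.3, -0.0]
finger_gap: 94.1
```

Emit:
apply_moves(
  plan=[0,0,0,0,0,0.0007,100,0,0,0,0,0,0,100],
)

```text
clock: 23.92
eef_pos: [504.0, 1.2, -2.8]
eef_rot: [-0.373, 1.571, -0.121]
wrist_force: [-0.0, -0.2, 0.2]
finger_gap: 94.0
```

```bash
python3 - <<'E'
from h import *
go(-97,0,-3.2,np.pi/2)
im,m=cam("wrist"); crop(im,120,180,400,240,2,"w23.png")
im,m=cam("top"); crop(im,260,155,110,60,7,"t23.png")
E
```

```text
pos [504.    1.2  -2.8] tool
 [[ 0.    -0.249  0.969]
 [-0.     0.969  0.249]
 [-1.    -0.     0.   ]] 
rotvec [-0.0003  0.0001  0.    ] world d [-0.4  0.4 -0.4] d in tool now [ 0.36  0.48 -0.3 ] d in goal tool [ 0.36  0.48 -0.3 ] F [-0.  -0.2  0.2] t 23.925 j [-0.07  0.44  1.81 -0.    0.89 -1.89]
```

View pics/w23.png

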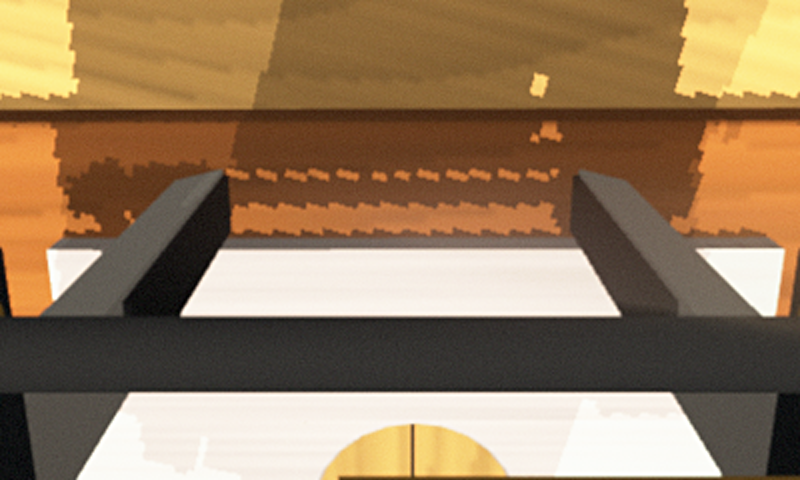

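View pics/t23.png

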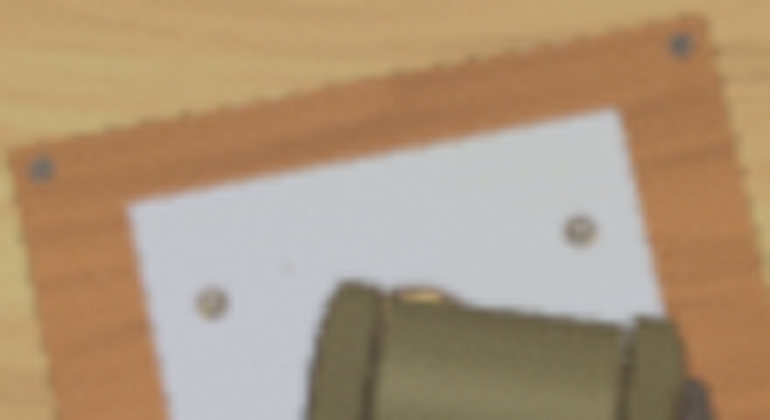

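Emit:
apply_moves(
  plan=[0,0,0,0,0,0.0007,100,0,0,0,0,0,0,100],
)

```text
clock: 24.28
eef_pos: [504.6, 1.3, -2.9]
eef_rot: [-0.264, 1.571, -0.013]
wrist_force: [-0.1, -0.5, -0.6]
finger_gap: 94.0
```

Emit:
apply_moves(
  plan=[0,0,0,0,0,0.0007,100,0,0,0,0,0,0,100],
)

```text
clock: 24.52
eef_pos: [505.3, 1.5, -2.9]
eef_rot: [-0.581, 1.571, -0.33]
wrist_force: [-0.6, 0.7, 0.2]
finger_gap: 93.8
```

Emit:
apply_moves(
  plan=[0,0,0,0,0,0.0005,100,0,0,0,0,0,0,100],
)

```text
clock: 24.78
eef_pos: [505.7, 1.6, -2.9]
eef_rot: [-3.137, 1.571, -2.886]
wrist_force: [-1.4, 0.9, 1.1]
finger_gap: 94.1
```

Emit:
apply_moves(
  plan=[0,0,0,0,0,0.0005,100,0,0,0,0,0,0,100],
)

```text
clock: 25.02
eef_pos: [505.8, 1.7, -3.0]
eef_rot: [3.012, 1.57, -3.02]
wrist_force: [-5.0, -1.4, 2.4]
finger_gap: 93.9
```

Emit:
apply_moves(
  plan=[0,0,0,0,0,0.0005,100,0,0,0,0,0,0,100],
)

```text
clock: 25.28
eef_pos: [506.0, 1.8, -3.0]
eef_rot: [2.979, 1.569, -3.053]
wrist_force: [-7.1, -2.0, 4.7]
finger_gap: 94.0
```

Emit:
apply_moves(
  plan=[0,0,0,0,0,0.0005,100,0,0,0,0,0,0,100],
)

```text
clock: 25.52
eef_pos: [506.4, 1.9, -3.0]
eef_rot: [2.929, 1.569, -3.103]
wrist_force: [-7.7, -2.3, 6.1]
finger_gap: 94.1
```

```bash
python3 - <<'E'
from h import *
go(-97,0,-3.2,np.pi/2)
im,m=cam("wrist"); crop(im,120,180,400,240,2,"w24.png")
im,m=cam("scene"); crop(im,250,225,130,95,6,"s24.png"); 
E
```

```text
pos [506.4   1.9  -3. ] tool
 [[-0.002 -0.248  0.969]
 [-0.     0.969  0.248]
 [-1.     0.    -0.002]] 
rotvec [-0.0004 -0.0019 -0.0004] world d [-2.8 -0.3 -0.2] d in tool now [ 0.23  0.37 -2.83] d in goal tool [ 0.23  0.37 -2.83] F [-7.7 -2.3  6.1] t 25.525 j [-0.07  0.45  1.8  -0.    0.89 -1.89]
```

View pics/w24.png

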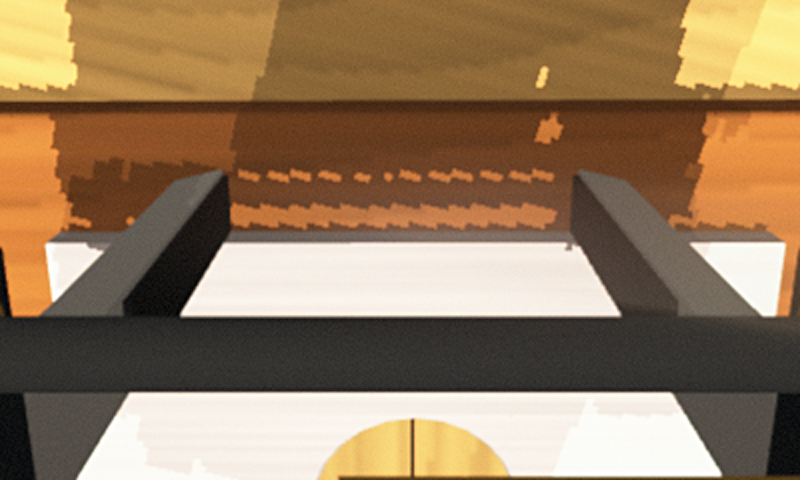

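View pics/s24.png

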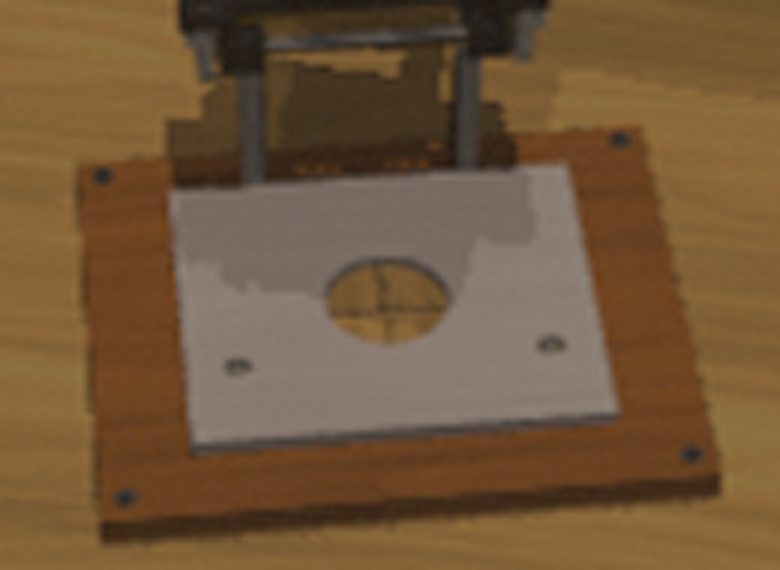

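Emit:
apply_moves(
  plan=[0,0,0,0,0,0.0005,100,0,0,0,0,0,0,100],
)

```text
clock: 25.88
eef_pos: [506.9, 2.0, -3.0]
eef_rot: [2.937, 1.569, -3.095]
wrist_force: [-8.2, -1.8, 4.8]
finger_gap: 94.0
```

Emit:
apply_moves(
  plan=[0,0,0,0,0,-0.004,100,0,0,0,0,0,-0.025,100,0,0,0,-0.04,0,-0.02,100,0,0,0,-0.05,0,0,100,0,0,0,-0.05,0,0,100],
)

```text
clock: 26.5
eef_pos: [460.1, -10.1, 138.9]
eef_rot: [-0.146, 1.57, 0.105]
wrist_force: [1.1, -0.1, -0.7]
finger_gap: 94.4
```

Emit:
apply_moves(
  plan=[0,0,0,-0.03,0,0.05,100,0,0,0,0,0,0.06,100,0,0,0,0,0,0.06,100,0,0,0,0,0,0.06,100,0,0,0,0,0,0.025,100],
)

```text
clock: 27.12
eef_pos: [709.1, 54.3, 165.7]
eef_rot: [2.071, 1.57, 2.323]
wrist_force: [-1.0, 0.1, 0.6]
finger_gap: 94.2
```

```bash
python3 - <<'E'
from h import *
go(110,0,35,np.pi/2)
E
```

```text
pos [709.1  54.3 165.7] tool
 [[-0.    -0.249  0.968]
 [ 0.     0.968  0.249]
 [-1.     0.    -0.   ]] 
rotvec [ 0.0003 -0.0002 -0.0003] world d [  -5.    -1.2 -130.7] d in tool now [ 1.307e+02  5.000e-02 -5.130e+00] d in goal tool [ 1.307e+02  9.000e-02 -5.160e+00] F [-1.   0.1  0.6] t 27.125 j [ 0.02  0.69  0.99  0.    1.46 -1.8 ]
```

Emit:
apply_moves(
  plan=[0,0,0,0.04,0,-0.005,100,0,0,0,0.05,0,0,100,0,0,0,0.03,0,0,100,0,0,0,0.01,0,0,100,0,0,0,0,0,0,100],
)

```text
clock: 27.75
eef_pos: [702.7, 52.1, 37.6]
eef_rot: [-0.078, 1.57, 0.174]
wrist_force: [-0.8, -0.3, -0.1]
finger_gap: 93.8
```

```bash
python3 - <<'E'
from h import *
go(110,0,35,np.pi/2)
im,m=cam("wrist"); cv2.imwrite("pics/w25.png",im); crop(im,150,90,80,80,5,"a.png"); crop(im,410,90,80,80,5,"b.png")
a=cv2.imread("pics/a.png");b=cv2.imread("pics/b.png");cv2.imwrite("pics/w25c.png",np.hstack([a,b]))
E
```

```text
pos [702.7  52.1  37.6] tool
 [[ 0.001 -0.249  0.969]
 [ 0.     0.969  0.249]
 [-1.    -0.     0.001]] 
rotvec [-0.0003  0.0006  0.    ] world d [ 1.4  0.9 -2.6] d in tool now [2.59 0.57 1.58] d in goal tool [2.59 0.57 1.58] F [-0.8 -0.3 -0.1] t 27.75 j [ 0.02  0.78  1.15  0.    1.22 -1.8 ]
```

View pics/w25.png

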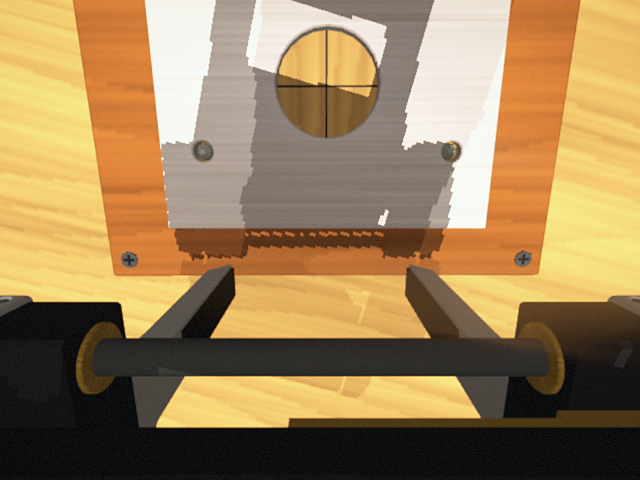

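View pics/w25c.png

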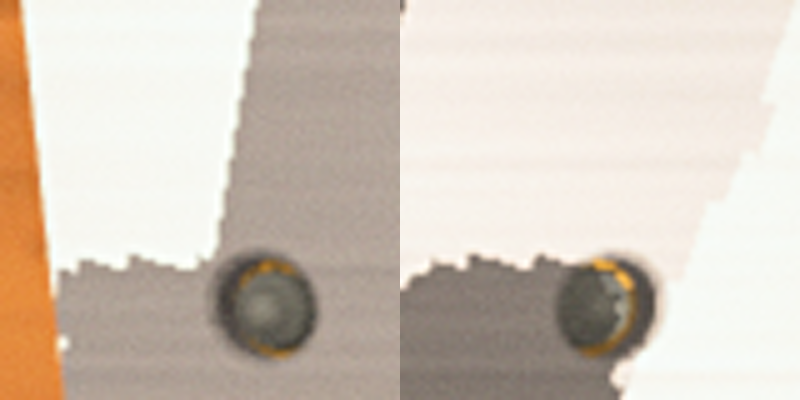

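Emit:
apply_moves(
  plan=[0,0,0,-0.04,0,0,100,0,0,0,-0.05,0,0,100,0,0,0,-0.05,0,0,100,0,0,0,0,0,0,100,0,0,0,0,0,0,100],
)

```text
clock: 28.42
eef_pos: [702.3, 52.1, 177.6]
eef_rot: [-0.257, 1.57, -0.006]
wrist_force: [0.5, 0.4, -1.3]
finger_gap: 93.7
```

```bash
python3 - <<'E'
from h import *
from cell import ticket
s=readout.read_state();print(s["clock"],s["eef_pos"],s["qd"].round(3),s["wrist_force"])
print(ticket.sign_off())
E
```

```text
28.425 [702.33805296  52.0928505  177.57327225] [ 0.     0.027  0.022 -0.001 -0.     0.   ] [ 0.51022357  0.37484755 -1.28222456]
the job is handed in; nothing more can be done
None
```

The template is seated on both pins, and I handed the job in at about 28 s with the hand clear of everything. I pushed it about 24 mm to the board's -y, then about 17 mm to +x until it dropped onto the pins. A last nudge of about 1 mm centred it.

**Seating:** the last close-up shows each pin centred in its hole with brass visible on both sides. The blank's cross sits in the middle of the window.

**Forces and bystanders:** wrist force after each move call stayed at about 16 N or less, and the bystanders looked unmoved in a top view taken before the final nudge.

**Checks that failed or disagreed:**
- **First push missed:** the open fingertips sit about 25 mm above the TCP, so the fingers passed over the plate without moving it. I lowered the hand for the pushes after that.
- **Firm contact:** one approach met about 12 N upward, probably a fingertip on the board, so I raised the hand slightly.
- **Flatness not settled by measurement:** height estimates from the pictures scattered by about 2 mm, and the top-view fit could not tell level from 1 degree of tilt. I judged the plate flat from the visible drop and the centred pins.

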